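# Put the roller mixer in gear and lock the gear change

### The job

Put the tube roller mixer in gear: push its gear-change knob fully home towards the toothed spindle, and rock the spindle by its wing grip until the sprung tooth drops all the way in between two spindle teeth. Then draw the forked spanner out from under the microscope riser, lay it down flat on the bench clear of the riser and let go, take it again by its wooden handle, fit the fork over the flat-sided lock head and turn the lock clockwise (seen from above) to its stop. Finally lay the spanner flat on the bench, away from the lock and with its handle clear of the riser, and leave everything else on the bench where it is.

Things in the scene. Friction and masses are not known exactly. Their poses are not given: they have to be found in the camera images.
- gearbox: Fixed pale cast housing of a tube roller mixer. Origin on the bench under the gearbox deck; x points away from the robot to the rollers, z up. Flat deck 45 mm high from x = -135 to +120 mm, y = -100 to +100 mm; behind it (x = 120 to 220 mm) three rubber rollers reach 85 mm high. On the deck: knob and carriage in front (y = 0), spindle at x = 50 mm, y = 0, lock at x = -74 mm, y = -65 mm
- knob_grip (a point): Centre of the black gear-change knob, an upright cylinder 26 mm across and 34 mm tall (bench height 77 to 111 mm) on a dark steel carriage 40 x 34 mm that slides along the gearbox's x. The axes are the gearbox's
- shifter (a joint): Carriage travel: 0 = out of gear, 0.018 m = fully home (knob moved 18 mm along gearbox +x, towards the spindle). Stiff: about 7 N of friction, stays where it is left; up to about 12 N to push home when the tooth is blocked
- tooth_tip (a point): Front face centre of the steel sliding tooth (12 mm wide, 14 mm tall) carried by the carriage and pointing along gearbox +x at the spindle. A spring presses it forward (2 to 4 N); it gives way backwards when it meets the tip of a spindle tooth, so the knob can go home before the teeth mesh
- tooth (a joint): How far the sliding tooth is pushed back into the carriage against its spring: 0 = fully forward, about 0.012 m when the knob is home and the tooth stands on the tip of a spindle tooth. With the knob home, 0 means that the teeth are meshed
- wing_grip (a point): Centre of the black wing grip on top of the upright spindle, on its axis: a bar 50 mm long (along its x) x 14 mm wide (along its y) x 34 mm tall, bench height 93 to 127 mm. Below it a steel wheel with six teeth, tip radius 54 mm, root radius 40 mm, teeth 24 mm broad, 60 degrees apart, at bench height 52 to 66 mm
- spindle (a joint): Spindle angle, rad, counter-clockwise from above, friction about 0.1 N m. At 0 (and at each +-1.047) the middle of a tooth faces the sliding tooth; at +-0.52 the middle of a gap does, and within about 0.2 rad of that the sliding tooth can drop in. It starts blocked, within 0.27 of 0. Once meshed it can turn only a few degrees
- lock_head (a point): Middle of the steel lock head on the deck at the right of the carriage: flat-sided, 22 mm long (along its x) x 10 mm thick x 20 mm tall, bench height 55 to 75 mm, standing on a flange 30 mm across whose top is 55 mm above the bench. Its x axis points where the spanner's handle should point when the fork is put on, and turns with the head
- lock (a joint): Lock angle, rad, growing clockwise from above: starts between 0 and 0.15, stop at 1.25. Friction about 0.12 N m. A cam finger under the head swings in behind the carriage, so it can close only with the knob home
- spanner_handle (a point): Middle of the wooden handle of the loose forked spanner (0.1 to 0.2 kg, 174 mm long): handle 72 mm long x 16 mm wide x 26 mm tall, lying on the bench, this point 13 mm above its underside. x points from the fork to the handle's end, z up. It starts with the whole handle under the riser
- spanner_neck (a point): Middle of the free part of the spanner's steel neck, 75 mm from the handle's middle towards the fork: neck 12 mm wide, 14 mm tall, 7 mm half height, free for 60 mm between the fork's crosspiece and the handle. Same axes
- spanner_fork (a point): Centre of the fork's gap, 121 mm from the handle's middle, half way up its 14 mm thickness: two prongs 8 mm wide with a 15 mm gap, open towards -x, 12 mm behind and 15 mm ahead of this point; 31 mm wide overall. Same axes; the spanner's underside is flat over its whole length
- spanner: The spanner as a whole; origin on its underside below the fork's centre, x towards the handle
- riser: Fixed plywood riser, 200 x 240 mm (x by y), top 60 mm above the bench, clear height 45 mm beneath, open at front and back with 16 mm side boards. Origin on the bench under its centre, x away from the robot; its front edge is at x = -100 mm. A microscope about 330 mm tall stands on it from x = -45 mm back
- amber_bottle: Bystander: brown glass bottle 42 mm across, 95 mm tall, origin under its centre
- white_bottle: Bystander: white plastic bottle 40 mm across, 85 mm tall, origin under its centre
- jar: Bystander: glass jar 48 mm across, 65 mm tall, origin under its centre
- slide_box: Bystander: cardboard slide box 85 x 32 x 32 mm, origin under its centre
- stain_dish: Bystander: white ceramic dish 64 mm across, 26 mm tall, origin under its centre
- pen_a: Bystander: pen 130 mm long, 9 mm thick, lying along its x
- pen_b: Bystander: pen 130 mm long, 9 mm thick, lying along its x

How it is judged (in metres and radians):
On the way, in this order (a step that is already met when the one before it is completed fails the run):
1. the knob is home and the sliding tooth has dropped in between two spindle teeth (value of joint shifter above 0.0155 m and value of joint tooth below 0.003 m), for 0.2 s.
2. the spanner has been drawn out and lies flat on the bench, its handle clear of the riser, let go (height (world z) of spanner_handle below 0.018 m and angle between spanner_handle's own z axis and vertical below 0.1 rad and contact force between the fingers and spanner below 0.05 N and linear speed of spanner below 0.02 m/s and (x of spanner_handle in the frame of riser below -0.12 m or y of spanner_handle in the frame of riser above 0.13 m or y of spanner_handle in the frame of riser below -0.13 m)), for 0.1 s.
3. the fork is over the lock head and the lock is turned clockwise to its stop with the spanner held by its handle (all of step 1 and value of joint lock above 1.13 rad and horizontal distance between spanner_fork and lock_head below 0.015 m and contact force between the fingers and spanner above 0.5 N and distance between the grasp point and spanner_handle below 0.05 m), for 0.05 s.
At the end, for the whole second after the job is handed in: knob home (within 2.5 mm), sliding tooth meshed (within 3 mm of fully forward), lock at its stop (at least 1.13 of 1.25 rad), spanner flat on the bench, released, at rest, fork over 60 mm from the lock head, handle not under the riser (its middle 20 mm or more in front, or beside it) (all of step 1 and all of step 2 and value of joint lock above 1.13 rad and horizontal distance between spanner_fork and lock_head above 0.06 m); the robot touches nothing.
It fails at once if a bottle, jar, slide box, dish or pen is pushed more than 30 mm or knocked over (distance of any of amber_bottle, white_bottle, jar, slide_box, stain_dish, pen_a, pen_b from where it was at the start of the episode above 0.03 m or angle between any of amber_bottle, white_bottle, jar, slide_box, stain_dish, pen_a, pen_b's own z axis and vertical above 0.6 rad).
It also fails if it takes over 72 s, if anything falls off the work surface, if the arm or the gripper's body presses on something with over 40 N, if the wrist force passes 120 N, or if a joint passes its speed limit or range.

### The arm

A 7-joint arm with a two-finger parallel gripper is mounted at the origin on the work surface. World frame = base frame: x ahead of the robot, y to its left, z up, the work surface at z = 0. Lengths are in mm, angles in rad, forces in N, time in s.
With the tool pointing down it reaches from about 400 to 850 mm from the base axis. Payload 10.4 kg.
Tool frame: the origin (TCP) lies on the mounting face of the last link; the fingertips stand 182 mm ahead of it and the grasp point (between the pads) lies grip_point_offset ahead of it (grip_point_offset is the distance from the TCP to the grasp point, in mm); z points along the fingers, x is the direction in which the jaws open and shut, and the axes are right-handed (so a half turn about z gives the same grasp; the last joint's range is limited). The gripper opens to 87 mm and grips with 3 to 60 N. Pads are 19 mm wide; open, the fingers measure 117 mm over their backs; the gripper's body (75 mm by 190 mm) begins 51 mm behind the grasp point.
Start: joints at [1.139, 0.332, -0.065, 1.46, 0.022, 1.35, -0.088], TCP at [248.457, -573.5, 404.776] pointing down, gripper open.
Joint ranges: [-2.6, 2.6], [-0.5, 2.12], [-1.47, 1.34], [0.16, 2.42], [-1.27, 4.41], [0.06, 2.06], [-2.6, 2.6]. Speed limits (rad/s): [2.22, 2.22, 2.79, 2.79, 3.14, 3.14, 3.14].

### API

Orientations are given as a unit quaternion [w, x, y, z].
In Python, from cell import get_state, snapshot, camera_params, sign_off, grip_point_offset gives the robot as it stands.
- The arm moves only by the tool play_rows, never from a script. Its argument "commands" is text: rows parted by semicolons, each of 4 numbers parted by spaces: the shift along the tool's x, y, z in m, then the turn about the tool's z in degrees. A call has 1 to 8 rows; each row is the pose to reach, as a shift and turn from the pose commanded when the call began, along the tool's axes at that moment; what a row does not reach only later rows make up. A row lasts 1/12 s, in which the tool goes at most 41.7 mm and 7.16 degrees, less where a joint would pass 70% of its speed; a pose out of reach is approached as far as the arm can. A call with a gripper value outside its range is refused whole. "jaw" is the finger opening in m, from 0 to 0.087, set as the call begins (left out, the last holds). The fingers move at their own pace and stop on an object; the grip force is fixed at half the most. Time passes only in rows, so rows that repeat a pose let the fingers close. It gives the time, the measured TCP pose, the force and the opening at its end, in the units of the state.
- get_state(): the state, without advancing time (a new reading comes with each control period).
- snapshot(name): name is "side" or "top" or "wrist"; returns the picture (384x512x3 uint8, red, green, blue); there is no depth.
- camera_params(name): a dict with "fx", "fy", "cx", "cy" (pixels), "rvec" (rotation vector, rad) and "tvec" (3), from world to camera coordinates, as OpenCV has them; the wrist camera has in their place "T_tool_cam" (4x4, takes a point from camera to tool coordinates, whose origin is the TCP and whose axes are the tool frame's). Camera axes: x right, y down, z forward; pixel columns grow to the right and rows downward; lengths in mm; the calibration is good to about 2 mm. The wrist camera is an equidistant fisheye: a pixel r from the principal point sees the ray r / f radians off the axis. A picture is of the moment at which its call begins: read the wrist's pose just before it. camera_params takes no time and is no camera call.
- sign_off(): hands the job in, once; it reports no verdict.
The state is a dict: "clock": time; "joints": joint angles; "dq": joint speeds; "joint_torque": joint torques, N m; "tcp_pos": TCP position; "tcp_rot": TCP orientation; "wrist_force": force on the tool from outside, world axes, zero at the start; "wrist_torque": the same for the moment, N m; "grip_width": opening from 0.0 (shut) to 1.0 (fully open).
Only numpy, scipy, OpenCV 4.12 (cv2) and the standard library are available. Lean on these libraries where they do the work, as an engineer would, in place of code of your own. Each camera call takes 0.05 s, during which the arm holds its last target.

## Working session

There is one attempt and no reset: what is moved stays moved. The work goes in short steps, Python scripts to look and compute and a tool call to move; the robot and the scene stay as the last step left them, time stands still between calls to the robot, and variables do not carry over. Pictures are saved under pics/ and viewed, and the job is handed in when it is done.

Besides the shell and the picture viewer there is one more tool, called after "Emit:" as name(argument=value, ...) on one line, values as JSON. play_rows: Moves the arm, as the interface text tells. Its arguments: {"type":"object","properties":{"commands":{"type":"string"},"jaw":{"type":"number"}},"required":["commands"]}

```bash
ls; mkdir -p pics; cat > h.py <<'E'
import numpy as np, cv2
from scipy.spatial.transform import Rotation as R
from cell import *
def Rt(q): return R.from_quat([q[1],q[2],q[3],q[0]]).as_matrix()
def save(n,f):
    im=snapshot(n); cv2.imwrite(f'pics/{f}.png',im[:,:,::-1]); return im
def ray(n,px,st=None):
    p=camera_params(n); u=(px[0]-p['cx'])/p['fx'];v=(px[1]-p['cy'])/p['fy']
    if n=='wrist':
        st=st or get_state(); T=np.array(p['T_tool_cam']); th=np.hypot(u,v)
        d=np.array([0,0,1.]) if th<1e-9 else np.array([u/th*np.sin(th),v/th*np.sin(th),np.cos(th)])
        M=Rt(st['tcp_rot']); return M@T[:3,3]+np.array(st['tcp_pos']), M@T[:3,:3]@d
    Rm=cv2.Rodrigues(np.array(p['rvec'],float))[0];t=np.array(p['tvec'],float).ravel()
    return -Rm.T@t, Rm.T@np.array([u,v,1])
def onz(n,px,z,st=None):
    o,d=ray(n,px,st); return (o+d*(z-o[2])/d[2]).round(1)
def proj(n,P):
    p=camera_params(n);Rm=cv2.Rodrigues(np.array(p['rvec'],float))[0]
    c=Rm@np.array(P,float)+np.array(p['tvec'],float).ravel()
    return (p['fx']*c[0]/c[2]+p['cx'],p['fy']*c[1]/c[2]+p['cy'])
E
python3 - <<'E'
from h import *
st=get_state(); print(st); print(grip_point_offset() if callable(grip_point_offset) else grip_point_offset)
for n in ('top','side','wrist'):
    save(n,n+'0'); print(camera_params(n))
E
```

```text
pics
{'clock': 0.0, 'joints': array([ 1.13937324,  0.33289947, -0.06470946,  1.4609155 ,  0.02159269,
        1.34990472, -0.08853147]), 'dq': array([ 0.00035287,  0.00176373,  0.00280808, -0.00138325, -0.00188708,
       -0.00027274, -0.00167324]), 'joint_torque': array([-2.89000300e-04, -6.23259044e+01,  2.46149430e-02, -3.89893055e+01,
       -6.12769718e-02,  3.97129054e-02,  2.01038911e-04]), 'tcp_pos': array([ 248.42040541, -573.37907381,  403.94886959]), 'tcp_rot': array([-3.69644626e-04,  8.35920326e-01, -5.48850340e-01, -6.13095558e-04]), 'wrist_force': array([-0.11772892, -0.35663203,  0.12198834]), 'wrist_torque': array([0.01515844, 0.02962005, 0.02316428]), 'grip_width': 0.9974478257290029}
163.5
{'fx': 374.40791491743937, 'fy': 374.40791491743937, 'cx': 256.19577500754104, 'cy': 181.52904139486188, 'rvec': array([ 2.14228603, -2.13311626,  0.15646213]), 'tvec': array([  1.80094312, 563.55874879, 937.16629383])}
{'fx': 397.54079854990175, 'fy': 397.54079854990175, 'cx': 256.4156848882775, 'cy': 195.60772338514113, 'rvec': array([ 0.30410539, -2.79303939,  1.15635921]), 'tvec': array([ 520.42601328,  150.92311869, 1023.71997843])}
{'fx': 297.3186396354542, 'fy': 297.3186396354542, 'cx': 258.6507687985816, 'cy': 187.96470479777437, 'T_tool_cam': array([[ 9.99998622e-01,  1.59335555e-03, -4.66174424e-04,
        -7.40179529e-02],
       [-1.41481375e-03,  9.64841566e-01,  2.62828369e-01,
        -7.14751622e+01],
       [ 8.68563503e-04, -2.62827347e-01,  9.64842490e-01,
         2.12082615e+01],
       [ 0.00000000e+00,  0.00000000e+00,  0.00000000e+00,
         1.00000000e+00]])}
```

View pics/top0.png

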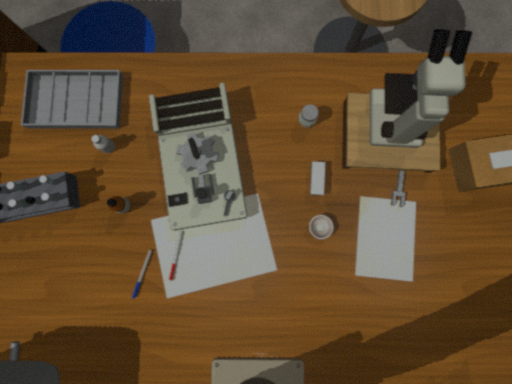

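View pics/side0.png

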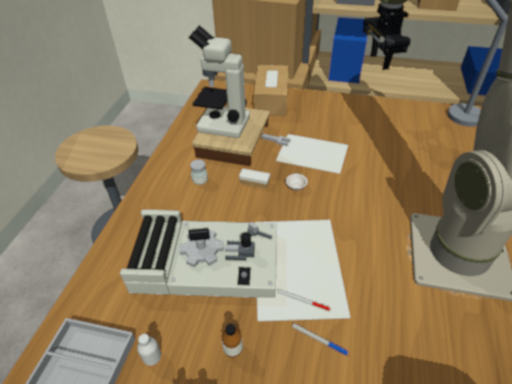

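View pics/wrist0.png

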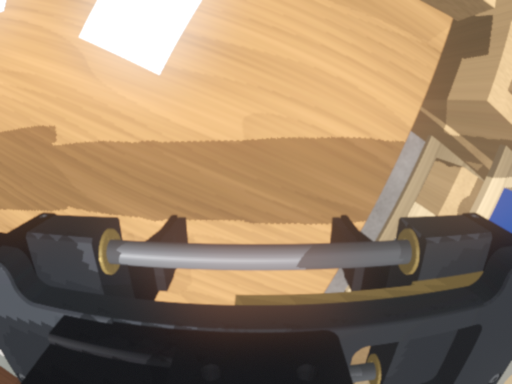

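The top view shows the gearbox around (200,165), with its lock at (229,200), and the riser around (393,132) with the fork sticking out at (400,195). I'll enlarge both areas.

```bash
python3 - <<'E'
import cv2
a=cv2.imread('pics/top0.png');b=cv2.imread('pics/side0.png')
cv2.imwrite('pics/c1.png',cv2.resize(a[75:245,140:255],None,fx=5,fy=5,interpolation=cv2.INTER_CUBIC)[:,:][:850])
c=cv2.resize(a[80:230,140:255],None,fx=4,fy=4,interpolation=3);cv2.imwrite('pics/c1.png',c)
cv2.imwrite('pics/c2.png',cv2.resize(b[200:310,115:290],None,fx=4.5,fy=4.5,interpolation=3))
cv2.imwrite('pics/c3.png',cv2.resize(a[85:215,335:450],None,fx=4.5,fy=4.5,interpolation=3))
E
```

```text
(no output)
```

View pics/c1.png

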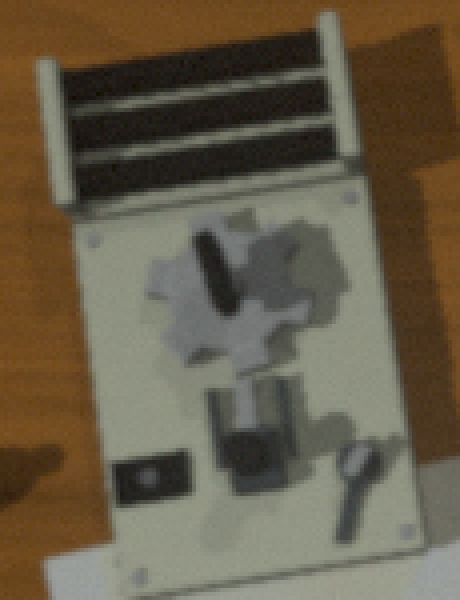

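View pics/c2.png

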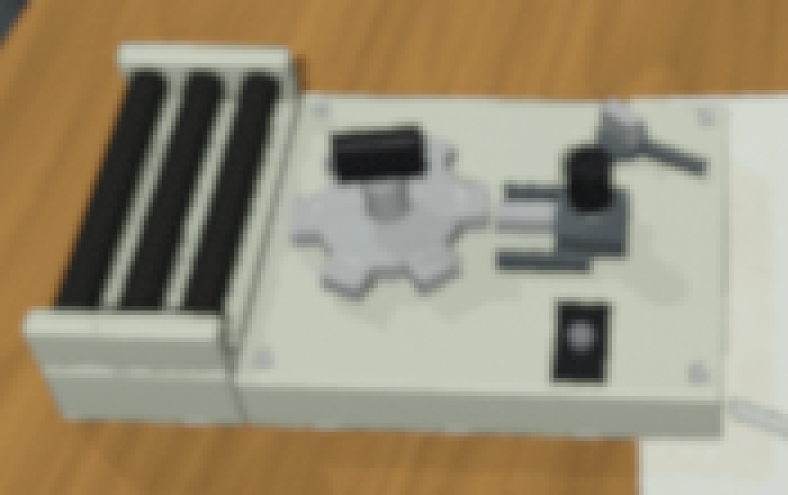

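View pics/c3.png

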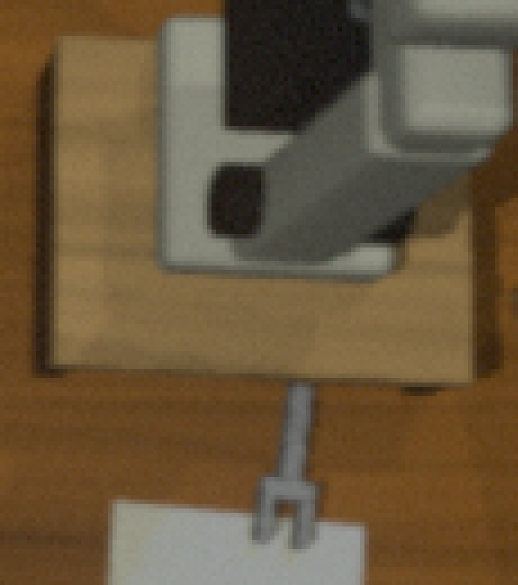

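```bash
python3 - <<'E'
from h import *
f=lambda x,y:(140+x/4-0.375,80+y/4-0.375)
g=lambda x,y:(335+x/4.5-.39,85+y/4.5-.39)
k=lambda x,y:(115+x/4.5-.39,200+y/4.5-.39)
t=lambda p,z:onz('top',p,z)
for n,p,z in [('screwBL',f(94,241),45),('screwBR',f(350,198),45),('screwFL',f(139,577),45),('screwFR',f(407,531),45),('cornFR',f(424,550),45),('knobtop',f(248,448),111),('wing a',f(203,235),127),('wing b',f(232,312),127),('lock',f(357,460),75),('lockarm end',f(345,540),55),('toothfront',f(246,375),59),
 ('fork L',g(265,540),14),('fork R',g(303,545),14),('cross',g(288,485),14),('neck at riser',g(302,385),14),('riserFL',g(52,368),60),('riserFR',g(472,382),60),('riserBL',g(58,38),60)]: print(n,t(p,z))
s=lambda p,z:onz('side',p,z)
for n,p,z in [('screwBL',k(263,358),45),('screwBR',k(321,110),45),('screwFL',k(698,372),45),('screwFR',k(706,117),45),('knobtop',k(588,153),111),('wing a',k(334,140),127),('wing b',k(421,133),127),('lockhead top',k(622,110),75)]: print('S',n,s(p,z))
for n in('top','side'): print(n,ray(n,(256,190))[0])
E
```

```text
screwBL [674.8 252.9  45. ]
screwBR [704.9  82.7  45. ]
screwFL [452.2 214.3  45. ]
screwFR [482.5  42.1  45. ]
cornFR [470.4  31.   45. ]
knobtop [527.8 136.1 111. ]
wing a [656.6 164.7 127. ]
wing b [608.6 145.6 127. ]
lock [525.   72.7  75. ]
lockarm end [475.9  81.2  55. ]
toothfront [582.  146.8  59. ]
fork L [ 507.2 -361.9   14. ]
fork R [ 504.3 -384.2   14. ]
cross [ 540.1 -377.2   14. ]
neck at riser [ 600.7 -388.8   14. ]
riserFL [ 601.5 -228.4   60. ]
riserFR [ 594.1 -468.3   60. ]
riserBL [ 800.7 -238.3   60. ]
S screwBL [676.1 252.8  45. ]
S screwBR [705.6  84.2  45. ]
S screwFL [452.6 213.3  45. ]
S screwFR [482.6  42.6  45. ]
S knobtop [527.8 135.9 111. ]
S wing a [655.5 167.6 127. ]
S wing b [612.6 153.6 127. ]
S lockhead top [525.2  72.7  75. ]
top [ 413.18264365   -3.7852979  1012.4959968 ]
side [354.10647524 715.55958463 839.17024633]
```

```bash
cat >> h.py <<'E'
def yaw(st): 
    M=Rt(st['tcp_rot']); return np.degrees(np.arctan2(M[1,0],M[0,0]))
def go(x,y,z,ya=None,quiet=0):
    """grasp point target world -> shift in tool axes (m), turn deg"""
    st=get_state(); M=Rt(st['tcp_rot']); gp=np.array(st['tcp_pos'])+M@[0,0,grip_point_offset]
    d=M.T@(np.array([x,y,z])-gp); t=0
    if ya is not None: t=-((ya-yaw(st)+180)%360-180)
    print('gp',gp.round(1),'yaw',yaw(st).round(2),'t',round(st['clock'],2),'| shift',(d/1000).round(4),'turn',round(t,2),'rows',max(np.ceil(np.linalg.norm(d)/41.7),np.ceil(abs(t)/7.16)), 'j7',round(st['joints'][6],2),'F',np.round(st['wrist_force'],1))
def loc(p): # world->gearbox
    c,s=np.cos(GY),np.sin(GY); d=np.array(p[:2])-GO; return np.array([c*d[0]+s*d[1],-s*d[0]+c*d[1]]).round(1)
def wld(x,y):
    c,s=np.cos(GY),np.sin(GY); return (GO+np.array([c*x-s*y,s*x+c*y])).round(1)
GO=np.array([586.,149.]); GY=np.radians(10.1)
E
python3 -c "
from h import *
go(510,130,240,10)"
```

```text
gp [ 248.3 -573.3  240.6] yaw -66.58 t 0.15 | shift [-0.5413 -0.5197  0.0011] turn -76.58 rows 18.0 j7 -0.09 F [-0.4  0.   0.8]
```

Emit:
play_rows(commands="-0.541 -0.52 0 -76.6;-0.541 -0.52 0 -76.6;-0.541 -0.52 0 -76.6;-0.541 -0.52 0 -76.6;-0.541 -0.52 0 -76.6;-0.541 -0.52 0 -76.6;-0.541 -0.52 0 -76.6;-0.541 -0.52 0 -76.6")

```text
clock: 0.82
tcp_pos: [365.0, -259.1, 404.7]
tcp_rot: [0.0, 0.997, -0.078, -0.0]
wrist_force: [0.5, -0.3, -0.7]
grip_width: 1.0
```

```bash
python3 -c "
from h import *
go(510,130,240,10)"
```

```text
gp [ 365.  -259.2  241.2] yaw -8.94 t 0.82 | shift [ 0.0828 -0.407   0.001 ] turn -18.94 rows 10.0 j7 0.38 F [ 0.5 -0.3 -0.7]
```

Emit:
play_rows(commands="0.083 -0.407 0 -18.9;0.083 -0.407 0 -18.9;0.083 -0.407 0 -18.9;0.083 -0.407 0 -18.9;0.083 -0.407 0 -18.9;0.083 -0.407 0 -18.9;0.083 -0.407 0 -18.9;0.083 -0.407 0 -18.9")

```text
clock: 1.48
tcp_pos: [483.4, 52.4, 405.0]
tcp_rot: [0.0, 0.996, 0.084, 0.0]
wrist_force: [1.0, -0.7, -0.8]
grip_width: 0.997
```

Emit:
play_rows(commands="0.03 -0.085 0 0;0.03 -0.085 0 0;0.03 -0.085 0 0;0.03 -0.085 0 0")

```text
clock: 1.82
tcp_pos: [498.2, 142.7, 404.5]
tcp_rot: [-0.001, 0.996, 0.087, -0.0]
wrist_force: [-0.1, -1.1, -0.5]
grip_width: 0.999
```

```bash
python3 -c "
from h import *
st=get_state()
save('wrist','w1'); print(list(st['tcp_pos']),list(st['tcp_rot']));go(527,137.5,100,10)"
```

```text
[np.float64(498.22293691255516), np.float64(142.67507494153196), np.float64(404.53540983911864)] [np.float64(-0.000889479159887851), np.float64(0.9962289425786265), np.float64(0.08675846040524576), np.float64(-0.00026896766912895515)]
gp [498.3 140.4 240.9] yaw 9.78 t 1.87 | shift [0.0279 0.0078 0.1408] turn -0.22 rows 4.0 j7 -0.29 F [-0.1 -0.2  0.6]
```

View pics/w1.png

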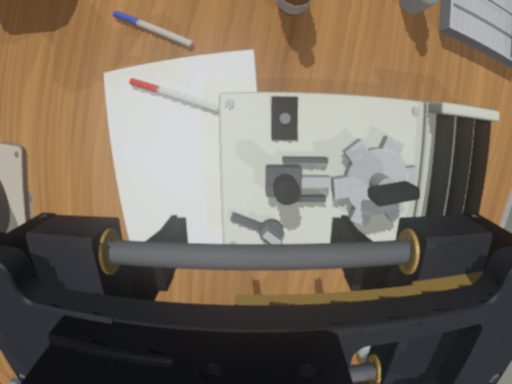

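The wrist view shows the knob at (287,189), the wing at (394,193), and the lock at (270,230) with its cam finger pointing left to (235,217).

```bash
python3 -c "
from h import *
a=cv2.imread('pics/w1.png')
cv2.imwrite('pics/c4.png',cv2.resize(a[130:245,220:430],None,fx=3.8,fy=3.8,interpolation=3))
st=dict(tcp_pos=[498.22,142.68,404.54],tcp_rot=[-.00089,.99623,.08676,-.00027])
for n,p,z in [('screw',(230,104),45),('screw',(416,110),45),('knob',(287,189),111),('wing a',(370,194),127),('wing b',(419,190),127),('lock',(271,229),75)]:
  q=onz('wrist',p,z,st); print(n,q,loc(q))
"
```

```text
screw [452.3 214.4  45. ] [-120.2   87.8]
screw [675.6 256.   45. ] [107.   89.6]
knob [524.9 144.7 111. ] [-60.9   6.5]
wing a [601.8 157.8 127. ] [17.1  5.9]
wing b [654.5 171.  127. ] [71.3  9.6]
lock [521.8  86.9  75. ] [-74.1 -49.9]
```

View pics/c4.png

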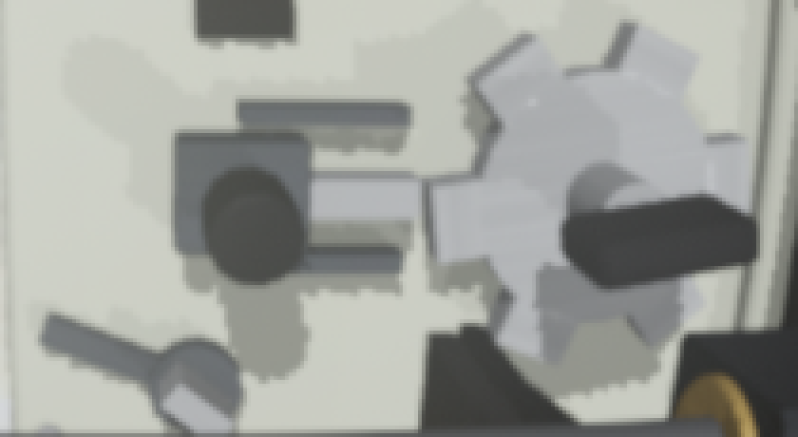

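```bash
python3 -c "
from h import *
print(wld(-60,0)); go(*wld(-60,0),101,10.1)"
```

```text
[526.9 138.5]
gp [498.3 140.4 240.9] yaw 9.78 t 1.87 | shift [0.0279 0.0068 0.1398] turn -0.32 rows 4.0 j7 -0.29 F [-0.1 -0.2  0.6]
```

Emit:
play_rows(commands="0.028 0.007 0.03 -0.3;0.028 0.007 0.07 -0.3;0.028 0.007 0.11 -0.3;0.028 0.007 0.14 -0.3;0.028 0.007 0.14 -0.3;0.028 0.007 0.14 -0.3", jaw=0.06)

```text
clock: 2.37
tcp_pos: [527.3, 135.5, 264.3]
tcp_rot: [0.0, 0.996, 0.086, -0.001]
wrist_force: [0.9, 0.1, 1.1]
grip_width: 0.709
```

```bash
python3 -c "
from h import *
go(*wld(-60,0),101,10.1);save('wrist','w2');save('side','s2')"
```

```text
gp [526.8 135.3 100.8] yaw 9.82 t 2.37 | shift [ 0.0006 -0.0031 -0.0002] turn -0.28 rows 1.0 j7 -0.4 F [0.9 0.1 1.1]
```

View pics/w2.png

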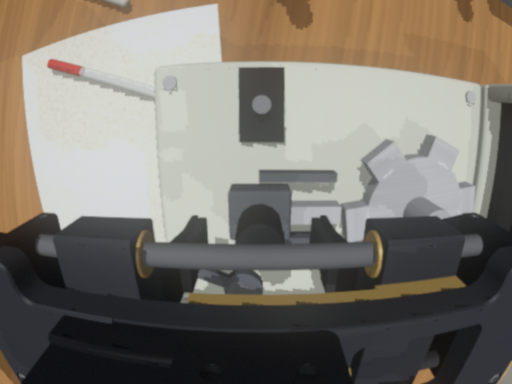

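View pics/s2.png

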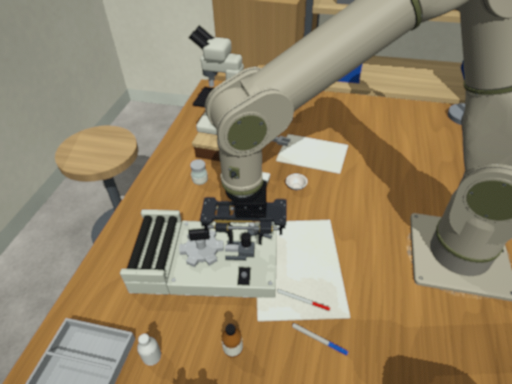

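Emit:
play_rows(commands="0 -0.002 0 0;0 -0.002 0 0;0 -0.002 0 0;0 -0.002 0 0;0 -0.002 0 0;0 -0.002 0 0", jaw=0.0)

```text
clock: 2.97
tcp_pos: [527.1, 139.0, 264.9]
tcp_rot: [0.0, 0.996, 0.086, 0.0]
wrist_force: [-0.1, -0.3, -0.2]
grip_width: 0.321
```

```bash
python3 -c "
from h import *
go(*wld(-42,0),101,10.1); print(get_state()['grip_width']*87)"
```

```text
gp [527.2 139.  101.4] yaw 9.92 t 2.97 | shift [0.0177 0.0004 0.0004] turn -0.18 rows 1.0 j7 -0.4 F [-0.1 -0.3 -0.2]
27.958930366921077
```

Emit:
play_rows(commands="0.003 0 0 0;0.006 0 0 0;0.009 0 0 0;0.012 0 0 0;0.015 0 0 0;0.018 0 0 0;0.019 0 0 0;0.019 0 0 0")

```text
clock: 3.63
tcp_pos: [544.2, 142.3, 264.7]
tcp_rot: [0.001, 0.996, 0.087, -0.003]
wrist_force: [-16.5, -4.5, 16.9]
grip_width: 0.286
```

```bash
python3 -c "
from h import *
go(*wld(-42,0),101,10.1); print(get_state()['grip_width']*87)"
```

```text
gp [543.2 141.8 101.2] yaw 9.95 t 3.63 | shift [0.0014 0.0005 0.0002] turn -0.15 rows 1.0 j7 -0.41 F [-16.5  -4.5  16.9]
24.882487361967204
```

Emit:
play_rows(commands="0.002 0 0 0;0.003 0 0 0;0.004 0 0 0;0.004 0 0 0")

```text
clock: 3.97
tcp_pos: [545.8, 142.9, 264.4]
tcp_rot: [0.002, 0.996, 0.087, -0.007]
wrist_force: [-34.9, -10.0, 30.8]
grip_width: 0.289
```

```bash
python3 -c "
from h import *
go(*wld(-42,0),101,10.1); print(get_state()['grip_width']*87)"
```

```text
gp [543.6 142.  100.9] yaw 9.99 t 3.97 | shift [ 0.001   0.0006 -0.0001] turn -0.11 rows 1.0 j7 -0.41 F [-34.9 -10.   30.8]
25.164456266446564
```

Emit:
play_rows(commands="-0.001 0 0 0;-0.003 0 0 0;-0.003 0 0 0;-0.003 0 0 0;-0.003 0 0 0;-0.003 0 -0.03 0;-0.003 0 -0.07 0;-0.003 0 -0.08 0", jaw=0.06)

```text
clock: 4.63
tcp_pos: [547.9, 143.4, 350.0]
tcp_rot: [-0.001, 0.996, 0.087, 0.003]
wrist_force: [0.5, 0.7, 0.8]
grip_width: 0.68
```

```bash
python3 -c "
from h import *
go(*wld(50,0),180,-70.5); save('top','t3');save('side','s3')
a=cv2.imread('pics/side0.png')
a=np.vstack([cv2.imread(f'pics/{n}.png')[200:310,115:290] for n in('side0','s3')])
cv2.imwrite('pics/c5.png',cv2.resize(a,None,fx=2.7,fy=2.7,interpolation=3))"
```

```text
gp [548.9 143.7 186.5] yaw 9.94 t 4.63 | shift [0.0874 0.001  0.007 ] turn 80.44 rows 12.0 j7 -0.35 F [0.5 0.7 0.8]
```

View pics/c5.png

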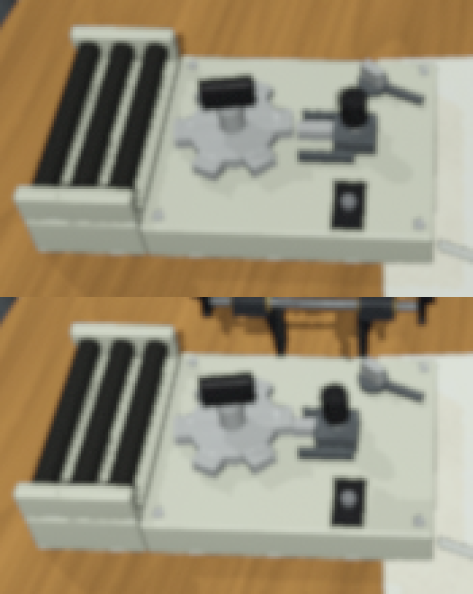

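Emit:
play_rows(commands="0.03 0 0 80.4;0.06 0 0 80.4;0.087 0.001 0 80.4;0.087 0.001 0 80.4;0.087 0.001 0 80.4;0.087 0.001 0 80.4;0.087 0.001 0 80.4;0.087 0.001 0 80.4")

```text
clock: 5.4
tcp_pos: [632.7, 156.4, 343.2]
tcp_rot: [0.0, 0.915, -0.405, -0.001]
wrist_force: [-0.2, 0.8, 0.7]
grip_width: 0.69
```

```bash
python3 -c "
from h import *
go(*wld(50,0),114,-70.5)"
```

```text
gp [632.5 156.3 179.7] yaw -47.73 t 5.4 | shift [ 0.0008 -0.0031  0.0657] turn 22.77 rows 4.0 j7 -1.32 F [-0.2  0.8  0.7]
```

Emit:
play_rows(commands="0.001 -0.003 0 22.8;0.001 -0.003 0 22.8;0.001 -0.003 0 22.8;0.001 -0.003 0.01 22.8;0.001 -0.003 0.03 22.8;0.001 -0.003 0.055 22.8;0.001 -0.003 0.065 22.8;0.001 -0.003 0.065 22.8")

```text
clock: 6.07
tcp_pos: [634.6, 157.2, 275.7]
tcp_rot: [0.002, 0.819, -0.574, -0.002]
wrist_force: [0.6, -0.5, -0.4]
grip_width: 0.688
```

Emit:
play_rows(commands="0 0 0 0;0 0 0 0;0 0 0 0;0 0 0 0;0 0 0 0;0 0 0 0;0 0 0 0", jaw=0)

```text
clock: 6.65
tcp_pos: [635.6, 157.7, 280.0]
tcp_rot: [-0.0, 0.818, -0.575, 0.0]
wrist_force: [0.1, -0.7, 0.6]
grip_width: 0.243
```

```bash
python3 -c "
from h import *
go(*wld(50,0),114,-70.5); print(get_state()['grip_width']*87)"
```

```text
gp [635.7 157.7 116.5] yaw -70.17 t 6.65 | shift [-0.0002  0.0004  0.0025] turn 0.33 rows 1.0 j7 -1.71 F [ 0.1 -0.7  0.6]
21.14437571324045
```

Emit:
play_rows(commands="0 0 0 0;0 0 0 0;0 0 0 0")

```text
clock: 6.9
tcp_pos: [635.2, 158.8, 279.9]
tcp_rot: [-0.0, 0.819, -0.574, -0.001]
wrist_force: [-2.5, 5.3, 1.3]
grip_width: 0.157
```

Emit:
play_rows(commands="0 0 0 -4;0 0 0 -8;0 0 0 -12;0 0 0 -16;0 0 0 -19;0 0 0 -21;0 0 0 -21;0 0 0 -21")

```text
clock: 7.57
tcp_pos: [635.4, 158.5, 279.9]
tcp_rot: [-0.0, 0.909, -0.416, -0.0]
wrist_force: [-1.9, 4.9, 1.3]
grip_width: 0.16
```

```bash
python3 -c "
from h import *
go(*wld(50,0),114,-50); st=get_state();print(st['grip_width']*87,st['wrist_torque']); save('side','s4');save('wrist','w4')
a=cv2.imread('pics/s4.png')
cv2.imwrite('pics/c6.png',cv2.resize(a[180:310,115:290],None,fx=4,fy=4,interpolation=3))"
```

```text
gp [635.4 158.7 116.4] yaw -49.19 t 7.57 | shift [0.0006 0.0007 0.0024] turn 0.81 rows 1.0 j7 -1.37 F [-1.9  4.9  1.3]
13.947827482934578 [1.07325877 0.42367764 0.09860609]
```

View pics/c6.png

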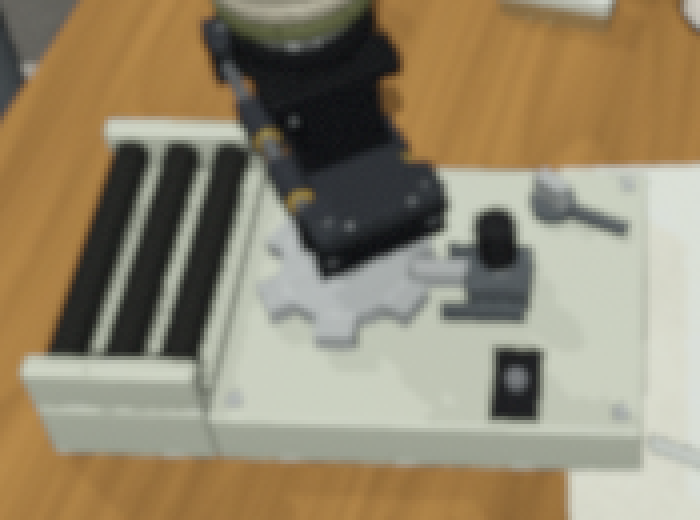

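View pics/w4.png

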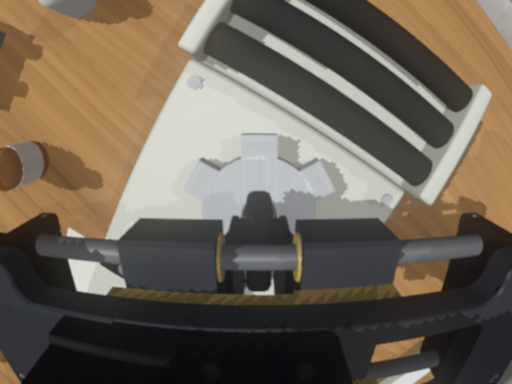

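The tooth looks seated in the gap. I'll rock the spindle gently both ways and check the torque.

Emit:
play_rows(commands="0 0 0 -3;0 0 0 -5;0 0 0 -5")

```text
clock: 7.92
tcp_pos: [635.4, 158.5, 279.9]
tcp_rot: [-0.0, 0.927, -0.375, -0.0]
wrist_force: [-1.7, 5.1, 1.6]
grip_width: 0.161
```

```bash
python3 -c "
from h import *
st=get_state();print(yaw(st),st['wrist_torque'],st['wrist_force'])"
```

```text
-44.092062459510935 [1.02179214 0.40133685 0.00993803] [-1.72784269  5.06045368  1.60373326]
```

Emit:
play_rows(commands="0 0 0 5;0 0 0 9;0 0 0 9;0 0 0 9")

```text
clock: 8.25
tcp_pos: [635.3, 158.6, 279.9]
tcp_rot: [-0.0, 0.894, -0.448, -0.0]
wrist_force: [-1.7, 4.4, 2.3]
grip_width: 0.16
```

```bash
python3 -c "
from h import *
st=get_state();print(yaw(st),st['wrist_torque'],st['wrist_force'])"
```

```text
-53.20019946929647 [ 1.13976594  0.51425831 -0.13712997] [-1.66113494  4.3951867   2.30348549]
```

Emit:
play_rows(commands="0 0 0 -5;0 0 0 -10;0 0 0 -15;0 0 0 -18;0 0 0 -18")

```text
clock: 8.67
tcp_pos: [635.6, 158.5, 279.9]
tcp_rot: [-0.001, 0.954, -0.301, -0.0]
wrist_force: [-1.4, 6.4, 0.3]
grip_width: 0.174
```

```bash
python3 -c "
from h import *
st=get_state();print(yaw(st),st['wrist_torque'],st['wrist_force'])"
```

```text
-35.04084600617034 [ 1.42204433  0.10507507 -0.84027567] [-1.35176037  6.37898671  0.33498513]
```

Torque rose to 0.84 Nm at the gap's flank, so the tooth is meshed. I'll centre the wing and release it.

Emit:
play_rows(commands="0 0 0 5;0 0 0 10;0 0 0 13;0 0 0 13")

```text
clock: 9.0
tcp_pos: [635.3, 158.5, 279.9]
tcp_rot: [-0.0, 0.912, -0.41, -0.0]
wrist_force: [-3.2, 5.2, 2.7]
grip_width: 0.158
```

Emit:
play_rows(commands="0 0 0 0;0 0 0 0;0 0 0 0;0 0 0 0;0 0 -0.04 0;0 0 -0.08 0;0 0 -0.12 0;0 0 -0.12 0", jaw=0.06)

```text
clock: 9.67
tcp_pos: [636.5, 158.2, 408.8]
tcp_rot: [-0.004, 0.913, -0.408, 0.005]
wrist_force: [0.8, 0.6, 1.6]
grip_width: 0.649
```

```bash
python3 -c "
from h import *
import json
st=get_state();print(st['grip_width'],st['joints'].round(2),st['tcp_pos'],st['tcp_rot']);save('wrist','w5');save('side','s5')
a=cv2.imread('pics/s5.png')
cv2.imwrite('pics/c7.png',cv2.resize(a[180:310,115:290],None,fx=4,fy=4,interpolation=3))
go(525,-20,240,-70)"
```

```text
0.6493471844792887 [ 0.11  0.46 -0.59  1.35  0.25  1.4  -1.32] [636.54147155 158.2116049  408.76875788] [-0.00362385  0.91276715 -0.40843725  0.00469202]
gp [636.5 157.6 238.2] yaw -48.21 t 9.77 | shift [ 0.0581  0.2015 -0.0022] turn 21.79 rows 6.0 j7 -1.32 F [ 0.9 -0.5 -0.7]
```

View pics/c7.png

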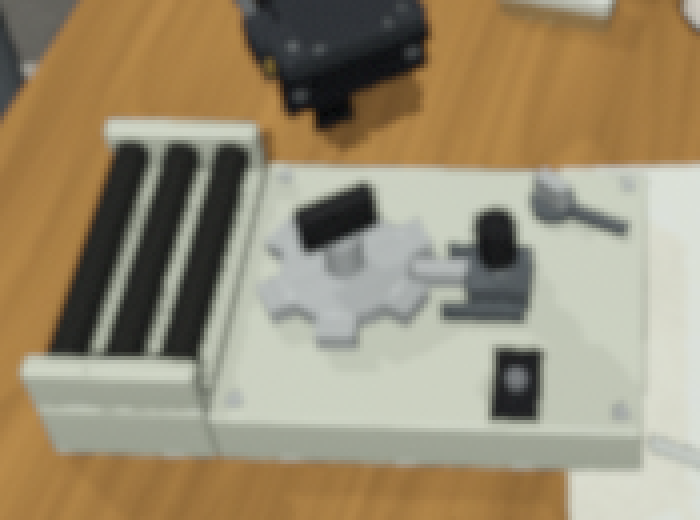

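View pics/w5.png

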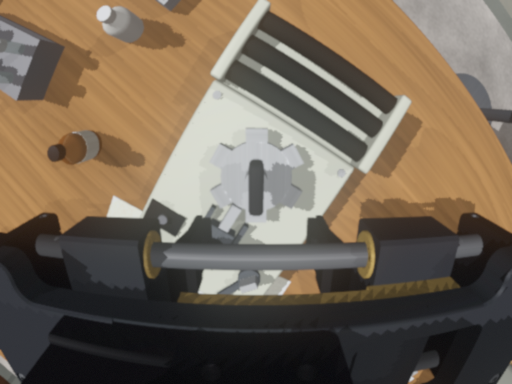

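```bash
python3 -c "
from h import *
go(445,60,240,-90)"
```

```text
gp [636.5 157.6 238.2] yaw -48.21 t 9.77 | shift [-0.0548  0.2079 -0.0025] turn 41.79 rows 6.0 j7 -1.32 F [ 0.9 -0.5 -0.7]
```

Emit:
play_rows(commands="-0.055 0.208 0 41.8;-0.055 0.208 0 41.8;-0.055 0.208 0 41.8;-0.055 0.208 0 41.8;-0.055 0.208 0 41.8;-0.055 0.208 0 41.8;-0.055 0.208 0 41.8;-0.055 0.208 0 41.8")

```text
clock: 10.43
tcp_pos: [443.8, 59.6, 399.3]
tcp_rot: [0.0, 0.708, -0.706, 0.0]
wrist_force: [1.0, -0.8, 0.1]
grip_width: 0.685
```

```bash
python3 -c "
from h import *
st=get_state();print(list(st['tcp_pos'].round(1)),list(st['tcp_rot'].round(5)));a=save('wrist','w6')[:,:,::-1]
cv2.imwrite('pics/c8.png',cv2.resize(a[120:250,180:340],None,fx=4.5,fy=4.5,interpolation=3))
go(445,60,240,-90)"
```

```text
[np.float64(443.8), np.float64(59.6), np.float64(399.3)] [np.float64(0.00023), np.float64(0.7079), np.float64(-0.70632), np.float64(0.00024)]
gp [444.3  60.1 235.8] yaw -89.78 t 10.48 | shift [ 0.0001 -0.0007 -0.0042] turn 0.22 rows 1.0 j7 -1.78 F [ 0.4  0.6 -0.2]
```

View pics/w6.png

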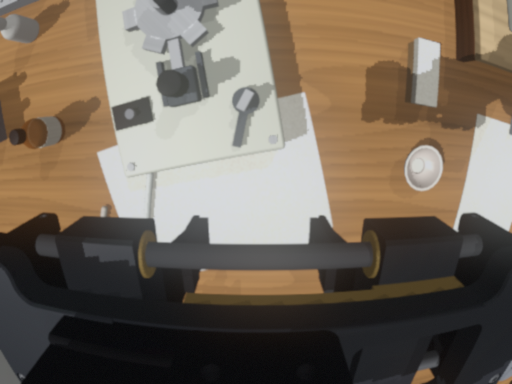

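View pics/c8.png

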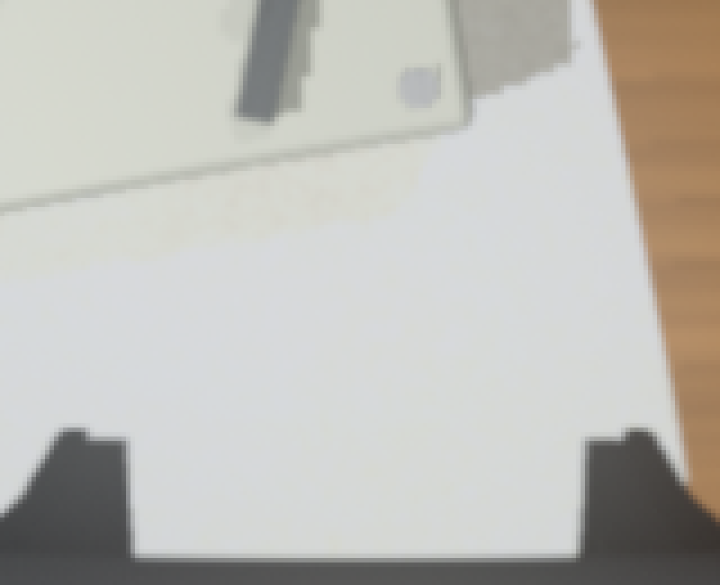

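```bash
python3 -c "
from h import *
a=cv2.imread('pics/w6.png')
cv2.imwrite('pics/c9.png',cv2.resize(a[75:155,205:295],None,fx=8,fy=7.0,interpolation=3))
cv2.imwrite('pics/c9.png',cv2.resize(a[75:150,205:295],None,fx=8,fy=8,interpolation=3))"
```

```text
(no output)
```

View pics/c9.png

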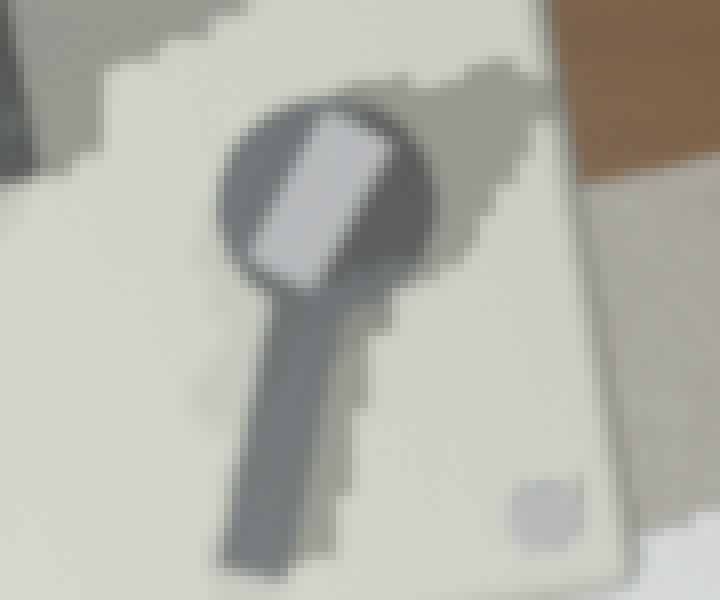

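Emit:
play_rows(commands="0.438 -0.12 0 -170;0.438 -0.12 0 -170;0.438 -0.12 0 -170;0.438 -0.12 0 -170;0.438 -0.12 0 -170;0.438 -0.12 0 -170;0.438 -0.12 0 -170;0.438 -0.12 0 -170")

```text
clock: 11.15
tcp_pos: [529.3, -246.1, 398.4]
tcp_rot: [-0.0, 0.953, -0.301, -0.001]
wrist_force: [0.2, -0.8, -0.3]
grip_width: 0.688
```

```bash
python3 -c "
from h import *
go(567,-381,240,80)"
```

```text
gp [ 529.1 -245.9  234.9] yaw -35.09 t 11.15 | shift [ 0.1086  0.0888 -0.0052] turn -115.09 rows 17.0 j7 -0.31 F [ 0.2 -0.8 -0.3]
```

Emit:
play_rows(commands="0.108 0.089 0 -115;0.108 0.089 0 -115;0.108 0.089 0 -115;0.108 0.089 0 -115;0.108 0.089 0 -115;0.108 0.089 0 -115;0.108 0.089 0 -115;0.108 0.089 0 -115")

```text
clock: 11.82
tcp_pos: [564.8, -379.9, 397.7]
tcp_rot: [-0.001, 0.981, 0.192, -0.0]
wrist_force: [-13.5, -12.7, 1.7]
grip_width: 0.69
```

```bash
python3 -c "
from h import *
go(567,-381,240,80)"
```

```text
gp [ 564.6 -379.6  234.2] yaw 22.15 t 11.82 | shift [ 0.0017  0.0022 -0.0058] turn -57.85 rows 9.0 j7 0.81 F [-13.5 -12.7   1.7]
```

```bash
python3 -c "
from h import *
save('side','s7');save('top','t7')
a=np.hstack([cv2.resize(cv2.imread('pics/s7.png')[0:200,130:360],None,fx=1.7,fy=1.7),cv2.resize(cv2.imread('pics/t7.png')[20:220,300:530],None,fx=1.7,fy=1.7)]);cv2.imwrite('pics/c10.png',a)
print(get_state()['wrist_force'])"
```

```text
[-0.3109688   0.44075602  0.03212886]
```

View pics/c10.png

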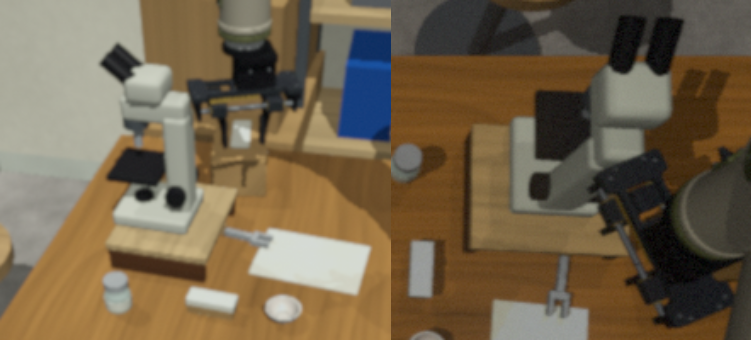

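Emit:
play_rows(commands="-0.028 -0.011 0 0;-0.056 -0.022 0 0;-0.056 -0.022 0 -58;-0.056 -0.022 0 -58;-0.056 -0.022 0 -58;-0.056 -0.022 0 -58;-0.056 -0.022 0 -58;-0.056 -0.022 0 -58")

```text
clock: 12.58
tcp_pos: [504.3, -379.7, 398.9]
tcp_rot: [-0.001, 0.844, 0.536, 0.0]
wrist_force: [0.1, 0.1, 0.6]
grip_width: 0.69
```

```bash
python3 -c "
from h import *
go(550,-379,200,80)"
```

```text
gp [ 504.3 -379.4  235.4] yaw 64.82 t 12.58 | shift [0.0198 0.0412 0.0354] turn -15.18 rows 3.0 j7 1.58 F [0.1 0.1 0.6]
```

Emit:
play_rows(commands="0.007 0 0.01 -15;0.015 0.02 0.02 -15;0.024 0.05 0.035 -15;0.024 0.05 0.035 -15;0.024 0.05 0.035 -15")

```text
clock: 13.0
tcp_pos: [560.5, -378.8, 361.6]
tcp_rot: [-0.002, 0.768, 0.64, 0.001]
wrist_force: [0.1, -0.4, -0.3]
grip_width: 0.687
```

```bash
python3 -c "
from h import *
st=get_state();print(list(st['tcp_pos'].round(1)),list(st['tcp_rot'].round(5)));a=save('wrist','w8')[:,:,::-1]
cv2.imwrite('pics/c11.png',cv2.resize(a[120:250,180:340],None,fx=4.5,fy=4.5,interpolation=3))
go(567,-379,22,80)"
```

```text
[np.float64(560.5), np.float64(-378.8), np.float64(361.6)] [np.float64(-0.00232), np.float64(0.76848), np.float64(0.63987), np.float64(0.00061)]
gp [ 559.6 -378.9  199.7] yaw 79.52 t 13.05 | shift [0.0008 0.0076 0.1777] turn -0.48 rows 5.0 j7 1.76 F [-0.5 -0.2  0.8]
```

View pics/w8.png

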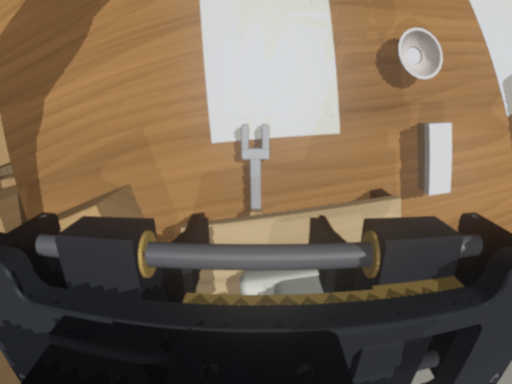

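View pics/c11.png

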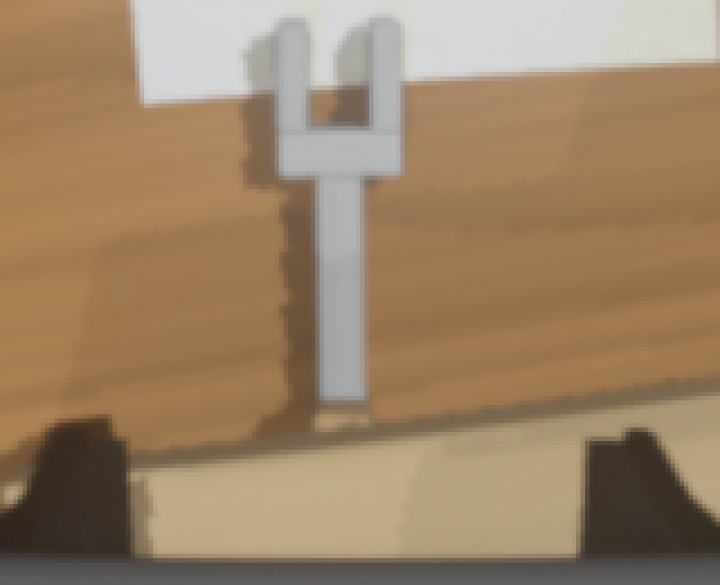

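```bash
cat > s.py <<'E'
from h import *
E
python3 -c "
from h import *
st=dict(tcp_pos=[560.5,-378.8,361.6],tcp_rot=[-.00232,.76848,.63987,.00061])
f=lambda x,y:(180+x/4.5-.39,120+y/4.5-.39)
P={}
for n,p,z in [('tipL',(291,17),14),('tipR',(386,17),14),('gapend',(339,130),14),('crossL',(280,175),14),('crossR',(400,177),14),('neck1',(341,190),14),('neck2',(343,395),14),('neckend',(343,402),14)]:
  P[n]=onz('wrist',f(*p),z,st); print(n,P[n])
d=P['neck2']-P['neck1'];print(np.degrees(np.arctan2(d[1],d[0])))
m=(P['tipL']+P['tipR'])/2; d=P['neck2']-m; ph=np.arctan2(d[1],d[0]);print(np.degrees(ph)); u=np.array([np.cos(ph),np.sin(ph)]); F=m[:2]+15*u
print('fork',F,'gapend->',P['gapend'][:2]-12*u,'neck',F+46*u,'handle',F+121*u)
"
```

```text
tipL [ 501.5 -382.4   14. ]
tipR [ 505.7 -359.7   14. ]
gapend [ 531. -376.   14.]
crossL [ 539.4 -392.4   14. ]
crossR [ 545.3 -363.3   14. ]
neck1 [ 545.9 -378.2   14. ]
neck2 [ 598.5 -387.5   14. ]
neckend [ 600.4 -387.8   14. ]
-10.026620657365276
-9.833954722931745
fork [ 518.37960283 -373.61190165] gapend-> [ 519.17631773 -373.95047868] neck [ 563.70371819 -381.46840004] handle [ 637.60173236 -394.2779083 ]
```

```bash
python3 -c "
from h import *
go(563,-381.4,22.5,80)"
```

```text
gp [ 559.6 -378.9  199.7] yaw 79.52 t 13.05 | shift [-0.0023  0.0041  0.1772] turn -0.48 rows 5.0 j7 1.76 F [-0.5 -0.2  0.8]
```

Emit:
play_rows(commands="-0.002 0.004 0.04 -0.5;-0.002 0.004 0.08 -0.5;-0.002 0.004 0.12 -0.5;-0.002 0.004 0.15 -0.5;-0.002 0.004 0.168 -0.5;-0.002 0.004 0.172 -0.5;-0.002 0.004 0.172 -0.5", jaw=0.05)

```text
clock: 13.63
tcp_pos: [561.9, -382.4, 192.4]
tcp_rot: [-0.001, 0.766, 0.643, -0.0]
wrist_force: [-0.2, -0.7, 0.2]
grip_width: 0.572
```

```bash
python3 -c "
from h import *
go(563,-381.4,21.5,80)"
```

```text
gp [ 561.8 -382.3   28.9] yaw 79.99 t 13.63 | shift [0.0011 0.0011 0.0074] turn -0.01 rows 1.0 j7 1.72 F [-0.2 -0.7  0.2]
```

Emit:
play_rows(commands="0.001 0.001 0.004 0;0.001 0.001 0.007 0;0.001 0.001 0.007 0;0.001 0.001 0.007 0;0.001 0.001 0.007 0;0.001 0.001 0.007 0;0.001 0.001 0.007 0;0.001 0.001 0.007 0", jaw=0)

```text
clock: 14.3
tcp_pos: [563.6, -381.5, 186.2]
tcp_rot: [0.0, 0.766, 0.643, 0.0]
wrist_force: [-0.3, 0.6, 2.3]
grip_width: 0.135
```

```bash
python3 -c "
from h import *
go(455,-362,22,80);print(get_state()['grip_width']*87)"
```

```text
gp [ 563.7 -381.5   22.7] yaw 80.07 t 14.3 | shift [ 0.0005 -0.1104  0.0006] turn 0.07 rows 3.0 j7 1.71 F [-0.3  0.6  2.3]
11.74353176998224
```

Emit:
play_rows(commands="0 -0.015 -0.001 0;0 -0.03 -0.001 0;0 -0.05 -0.001 0;0 -0.07 -0.001 0;0 -0.09 -0.001 0;0 -0.11 -0.001 0;0 -0.12 -0.001 0;0 -0.12 -0.001 0")

```text
clock: 14.97
tcp_pos: [443.4, -361.0, 186.6]
tcp_rot: [-0.001, 0.766, 0.643, -0.001]
wrist_force: [-0.1, 0.3, -2.1]
grip_width: 0.134
```

```bash
python3 -c "
from h import *
go(455,-362,22,80);print(get_state()['grip_width']*87);save('top','t9');save('side','s9')
a=np.hstack([cv2.resize(cv2.imread('pics/s9.png')[100:250,200:370],None,fx=2.3,fy=2.3),cv2.resize(cv2.imread('pics/t9.png')[130:280,320:490],None,fx=2.3,fy=2.3)]);cv2.imwrite('pics/c12.png',a)"
```

```text
gp [ 443.1 -361.    23.1] yaw 79.98 t 14.97 | shift [0.0011 0.0119 0.0011] turn -0.02 rows 1.0 j7 1.79 F [-0.1  0.3 -2.1]
11.624692172228093
```

View pics/c12.png

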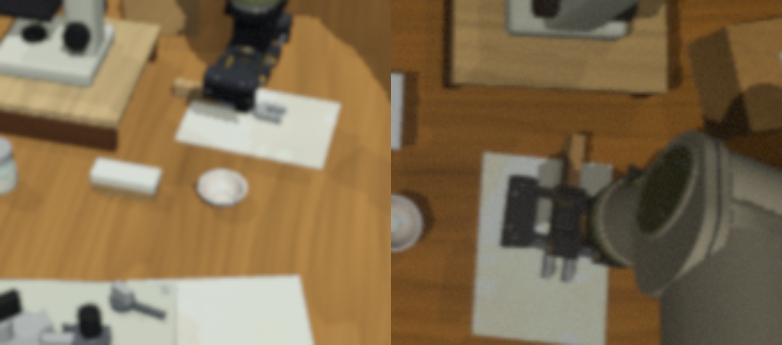

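Emit:
play_rows(commands="0 0 0.001 0;0 0 0.001 0;0 0 0.001 0;0 0 0.001 0;0 0 0.001 0;0 0 -0.02 0;0 0 -0.05 0;0 0 -0.08 0", jaw=0.05)

```text
clock: 15.73
tcp_pos: [445.2, -360.4, 267.2]
tcp_rot: [-0.001, 0.766, 0.643, 0.0]
wrist_force: [0.7, 0.4, 1.2]
grip_width: 0.56
```

Emit:
play_rows(commands="0 0.03 -0.03 0;0 0.075 -0.06 0;0 0.075 -0.06 0;0 0.075 -0.06 0")

```text
clock: 16.07
tcp_pos: [522.2, -373.1, 329.5]
tcp_rot: [0.002, 0.765, 0.644, 0.002]
wrist_force: [0.9, 0.1, -0.6]
grip_width: 0.577
```

```bash
python3 -c "
from h import *
st=get_state();print(list(st['tcp_pos'].round(1)),list(st['tcp_rot'].round(5)));a=save('wrist','w10')[:,:,::-1]
cv2.imwrite('pics/c13.png',cv2.resize(a[80:250,180:340],None,fx=4.5,fy=4.5,interpolation=3))
go(517,-374,23,80)"
```

```text
[np.float64(522.2), np.float64(-373.1), np.float64(329.5)] [np.float64(0.00211), np.float64(0.7649), np.float64(0.64414), np.float64(0.00157)]
gp [ 520.7 -373.2  164. ] yaw 80.16 t 16.12 | shift [-0.0015 -0.0038  0.141 ] turn 0.16 rows 4.0 j7 1.78 F [-0.4  0.4 -0.7]
```

View pics/w10.png

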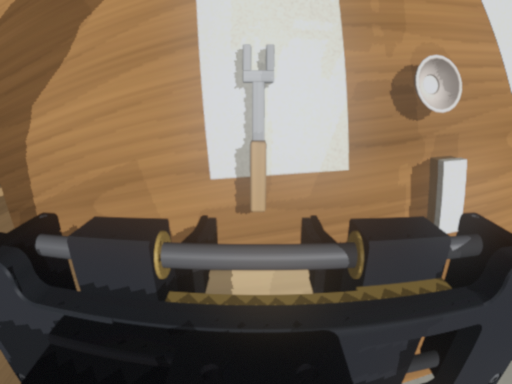

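View pics/c13.png

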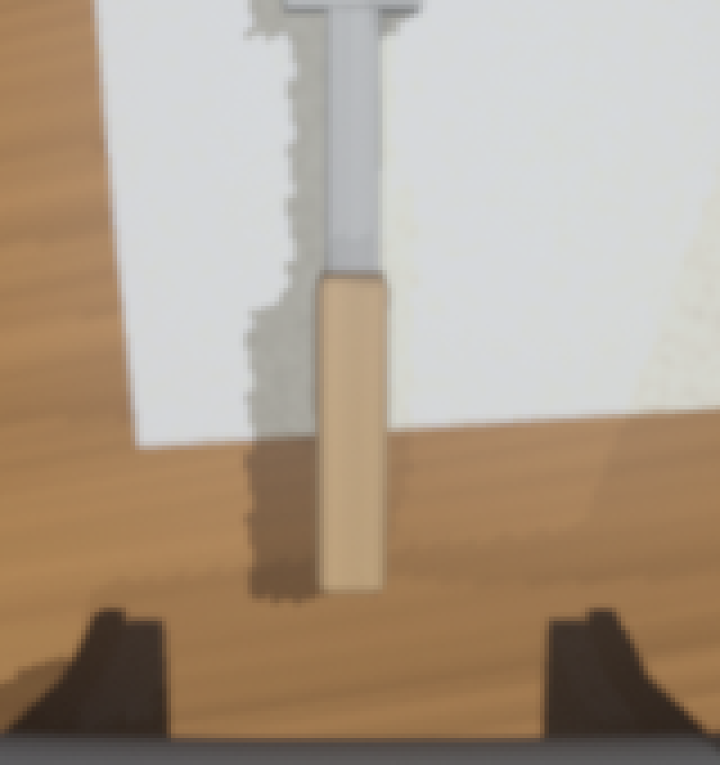

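```bash
python3 -c "
from h import *
st=dict(tcp_pos=[522.2,-373.1,329.5],tcp_rot=[.00211,.7649,.64414,.00157])
f=lambda x,y:(180+x/4.5-.39,80+y/4.5-.39)
P={}
for n,p,z in [('h1',(352,276),26),('h2',(351,590),26),('n1',(356,15),14),('n2',(354,270),14)]:
  P[n]=onz('wrist',f(*p),z,st); print(n,P[n])
for n,p in [('tipL',(246,44)),('tipR',(271,44))]:
  P[n]=onz('wrist',p,14,st); print(n,P[n])
d=P['h2']-P['h1'];print(np.degrees(np.arctan2(d[1],d[0])),np.hypot(*d[:2]))
m=(P['tipL']+P['tipR'])/2; d=P['h2']-m; ph=np.arctan2(d[1],d[0]);print(np.degrees(ph)); u=np.array([np.cos(ph),np.sin(ph)]); F=m[:2]+15*u
print('fork',F,'handle',F+121*u,(P['h1']+P['h2'])/2)
go(519,-374,45,80)
"
```

```text
h1 [ 482.6 -367.    26. ]
h2 [ 551.7 -379.1   26. ]
n1 [ 427.3 -356.7   14. ]
n2 [ 482.7 -366.6   14. ]
tipL [ 386.3 -362.2   14. ]
tipR [ 390.4 -338.2   14. ]
-9.932279393614328 70.15140768366665
-10.032989743243807
fork [ 403.1206141  -352.81322772] handle [ 522.27023451 -373.89326463] [ 517.15 -373.05   26.  ]
gp [ 520.7 -373.2  164. ] yaw 80.16 t 16.12 | shift [-0.0011 -0.0018  0.119 ] turn 0.16 rows 3.0 j7 1.78 F [-0.4  0.4 -0.7]
```

Emit:
play_rows(commands="0.001 -0.003 0.03 0;0.001 -0.003 0.07 0;0.001 -0.003 0.1 0;0.001 -0.003 0.125 0;0.001 -0.003 0.136 0;0.001 -0.003 0.138 0;0.001 -0.003 0.138 0")

```text
clock: 16.7
tcp_pos: [516.0, -372.2, 188.6]
tcp_rot: [-0.001, 0.766, 0.643, -0.0]
wrist_force: [0.9, -0.1, 0.2]
grip_width: 0.573
```

```bash
python3 -c "
from h import *
go(517.5,-373.6,23.5,80)"
```

```text
gp [ 515.8 -372.    25.1] yaw 80.06 t 16.7 | shift [-0.0012  0.0019  0.0016] turn 0.06 rows 1.0 j7 1.73 F [ 0.9 -0.1  0.2]
```

Emit:
play_rows(commands="-0.001 0.001 0.001 0;-0.001 0.001 0.001 0;-0.001 0.001 0.001 0;-0.001 0.001 0.001 0;-0.001 0.001 0.001 0;-0.001 0.001 0.001 0;-0.001 0.001 0.001 0;-0.001 0.001 0.001 0", jaw=0)

```text
clock: 17.37
tcp_pos: [517.3, -373.3, 188.1]
tcp_rot: [0.0, 0.766, 0.643, 0.0]
wrist_force: [-0.3, 0.4, 2.6]
grip_width: 0.181
```

Emit:
play_rows(commands="0 0 0 0;0 0 -0.03 0;0 0 -0.07 0;0 0 -0.11 0;0 0 -0.15 0;0 0 -0.16 0;0 0 -0.16 0")

```text
clock: 17.95
tcp_pos: [518.0, -373.5, 351.8]
tcp_rot: [0.003, 0.766, 0.643, 0.001]
wrist_force: [-0.3, 0.4, -1.1]
grip_width: 0.178
```

```bash
python3 -c "
from h import *
st=get_state();print(list(st['tcp_pos'].round(1)),list(st['tcp_rot'].round(5)),st['grip_width']*87);a=save('wrist','w11')[:,:,::-1]
cv2.imwrite('pics/c14.png',cv2.resize(a[0:250,180:340],None,fx=3,fy=3,interpolation=3))
go(517.5,-373.6,23.5,80)"
```

```text
[np.float64(518.0), np.float64(-373.5), np.float64(351.8)] [np.float64(0.00306), np.float64(0.76565), np.float64(0.64325), np.float64(0.00086)] 15.487004254101903
gp [ 517.8 -373.6  185.4] yaw 80.07 t 18.0 | shift [ 1.000e-04 -6.000e-04  1.619e-01] turn 0.07 rows 4.0 j7 1.79 F [-0.7 -0.6 -2.2]
```

View pics/w11.png

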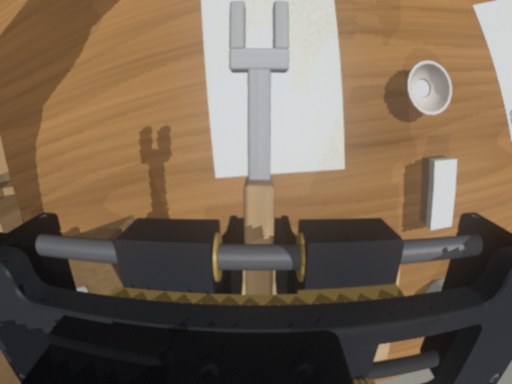

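View pics/c14.png

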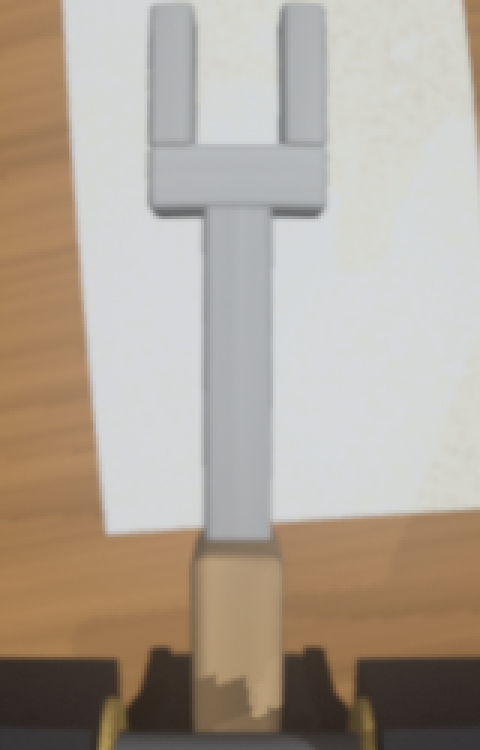

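```bash
cat >> h.py <<'E'
def toolpt(px,z):
    """point in tool frame at tool-z plane"""
    st=dict(tcp_pos=[0,0,0],tcp_rot=[1,0,0,0]); o,d=ray('wrist',px,st); return (o+d*(z-o[2])/d[2]).round(1)
E
python3 -c "
from h import *
f=lambda x,y:(180+x/3-.33,0+y/3-.33)
for zz in (174.1,177,171):
  for n,p in [('tipL',(173,6)),('tipR',(303,6)),('gapend',(237,145)),('crossL',(149,150)),('crossR',(328,150)),('crossback',(238,207)),('neck end',(239,540))]: print(n,toolpt(f(*p),zz))
print(toolpt(f(237,560),163.5-1.4))"
```

```text
tipL [ -11.  -129.8  174.1]
tipR [  11.3 -129.9  174.1]
gapend [   0.  -103.7  174.1]
crossL [ -14.9 -103.   174.1]
crossR [  15.4 -103.1  174.1]
crossback [  0.2 -92.8 174.1]
neck end [  0.5 -34.9 174.1]
tipL [ -11.2 -130.9  177. ]
tipR [  11.6 -131.   177. ]
gapend [   0.  -104.3  177. ]
crossL [ -15.1 -103.6  177. ]
crossR [  15.7 -103.7  177. ]
crossback [  0.2 -93.2 177. ]
neck end [  0.5 -34.2 177. ]
tipL [ -10.8 -128.6  171. ]
tipR [  11.1 -128.7  171. ]
gapend [   0.  -103.1  171. ]
crossL [ -14.6 -102.4  171. ]
crossR [  15.1 -102.5  171. ]
crossback [  0.2 -92.3 171. ]
neck end [  0.5 -35.6 171. ]
[ 1.000e-01 -3.440e+01  1.621e+02]
```

```bash
python3 -c "
from h import *
st=dict(tcp_pos=[443.8,59.6,399.3],tcp_rot=[.00023,.7079,-.70632,.00024])
f=lambda x,y:(205+x/8-.44,75+y/8-.44)
C=[onz('wrist',f(*p),75,st)[:2] for p in [(325,108),(393,150),(318,293),(250,250)]]
print(C, np.mean(C,0)); 
d=(C[0]+C[1]-C[2]-C[3]); print(np.degrees(np.arctan2(d[1],d[0])),np.hypot(*d)/2); d=C[1]-C[0]; e=C[2]-C[3];print(np.degrees(np.arctan2(d[1],d[0])),np.hypot(*d),np.degrees(np.arctan2(e[1],e[0])))
for a,b in((0,3),(1,2)):
  d=C[a]-C[b];print(np.degrees(np.arctan2(d[1],d[0])),np.hypot(*d))
print(wld(-74,-65))
for p,z in [(f(330,200),55),((274-.4+0,139.5),45)]: print(onz('wrist',p,z,st))
print(onz('wrist',(205+545/8-.44,75+512/8-.44),45,st))
"
```

```text
[array([537.3,  73. ]), array([531.9,  64.5]), array([513.7,  73.9]), array([519.3,  82.5])] [525.55   73.475]
-27.5690365468845 20.418435297544146
-122.42755499577235 10.070253224224292 -123.07067782276127
-27.82409638425326 20.35313243704762
-27.315607973442358 20.48414020651093
[524.5  72. ]
[526.2  73.2  55. ]
[481.8  42.5  45. ]
[482.8  43.5  45. ]
```

```bash
python3 -c "
from h import *
go(633.5,15.6,150,62)"
```

```text
gp [ 517.8 -373.6  185.4] yaw 80.07 t 18.0 | shift [0.4033 0.0468 0.0351] turn 18.07 rows 10.0 j7 1.79 F [-0.7 -0.6 -2.2]
```

Emit:
play_rows(commands="0.015 0.002 0 1;0.045 0.006 0 4;0.08 0.01 0 7;0.115 0.014 0 10;0.15 0.018 0.01 13;0.185 0.022 0.015 16;0.22 0.026 0.02 18;0.255 0.03 0.025 18")

```text
clock: 18.67
tcp_pos: [590.3, -125.7, 320.2]
tcp_rot: [-0.001, 0.857, 0.515, -0.001]
wrist_force: [0.5, 0.3, -1.9]
grip_width: 0.181
```

```bash
python3 -c "
from h import *
go(633.5,15.6,150,62)"
```

```text
gp [ 589.8 -125.5  156.7] yaw 61.94 t 18.67 | shift [ 0.1451 -0.0278  0.0067] turn -0.06 rows 4.0 j7 1.05 F [ 0.5  0.3 -1.9]
```

Emit:
play_rows(commands="0.035 -0.007 0 0;0.07 -0.014 0 0;0.105 -0.02 0.005 0;0.13 -0.025 0.02 0;0.145 -0.028 0.035 0;0.145 -0.028 0.037 0;0.145 -0.028 0.037 0;0.145 -0.028 0.037 0")

```text
clock: 19.33
tcp_pos: [633.6, 12.7, 284.7]
tcp_rot: [-0.0, 0.857, 0.515, -0.001]
wrist_force: [0.2, 0.5, -0.8]
grip_width: 0.18
```

```bash
python3 -c "
from h import *
st=get_state();print(list(st['tcp_pos'].round(1)),list(st['tcp_rot'].round(5)),st['grip_width']*87);a=save('wrist','w12')[:,:,::-1]
save('side','s12');save('top','t12')
cv2.imwrite('pics/c15.png',cv2.resize(a[0:200,180:340],None,fx=3.7,fy=3.0,interpolation=3))
b=cv2.imread('pics/s12.png');cv2.imwrite('pics/c16.png',cv2.resize(b[180:300,160:320],None,fx=4.5,fy=4.5,interpolation=3))
go(633.5,15.6,84,62)"
```

```text
[np.float64(633.6), np.float64(12.7), np.float64(284.7)] [np.float64(-0.0004), np.float64(0.85706), np.float64(0.51522), np.float64(-0.00098)] 15.685991990534198
gp [634.1  12.3 122.8] yaw 61.96 t 19.48 | shift [ 0.0026 -0.0021  0.0388] turn -0.04 rows 1.0 j7 0.78 F [-0.6 -0.7 -0.7]
```

View pics/w12.png

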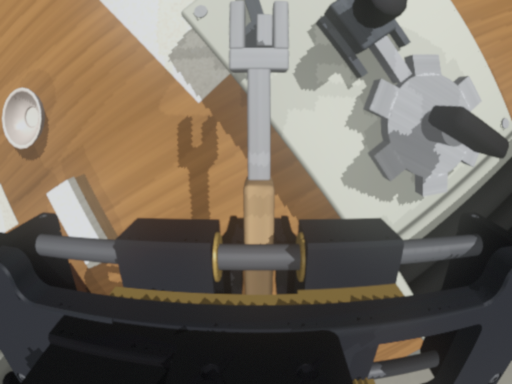

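View pics/c16.png

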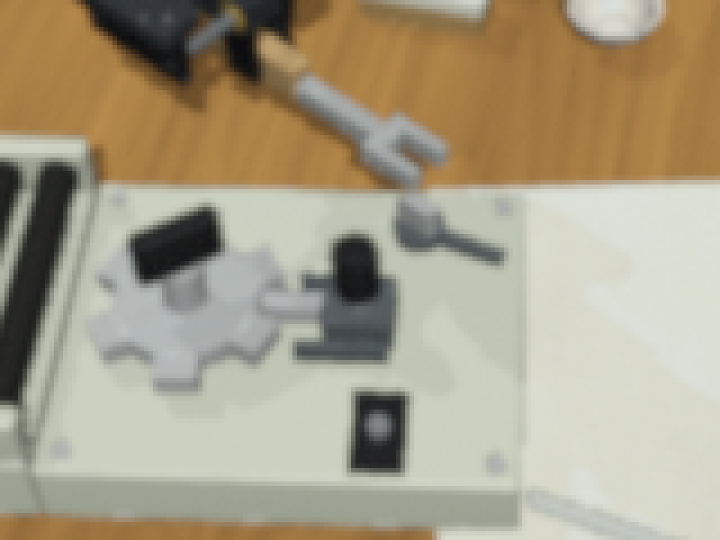

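```bash
python3 -c "
import cv2
a=cv2.imread('pics/w12.png');cv2.imwrite('pics/c15.png',cv2.resize(a[0:80,215:305],None,fx=7,fy=7,interpolation=3))"
```

```text
(no output)
```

View pics/c15.png

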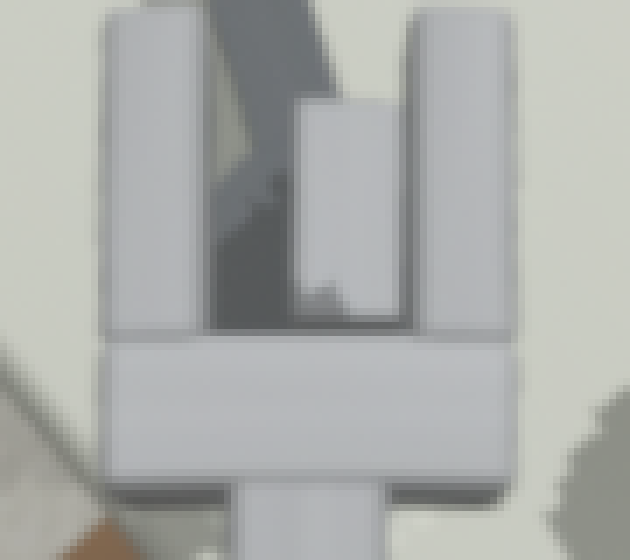

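```bash
python3 -c "
from h import *
f=lambda x,y:(215+x/7-.43,y/7-.43)
for n,p,z in [('headtop',(293,100),209.7),('',(400,100),209.7),('',(292,313),209.7),('c',(346,207),209.7),('gapL',(203,100),176),('gapR',(414,100),176),('gapend',(308,330),176),('tip',(155,8),176),('tip',(465,8),176)]: print(n,toolpt(f(*p),z))
st=dict(tcp_pos=[633.6,12.7,284.7],tcp_rot=[-.0004,.85706,.51522,-.00098])
print(onz('wrist',f(346,207),75,st))"
```

```text
headtop [  -1.5 -134.5  209.7]
 [   8.1 -134.5  209.7]
 [  -1.6 -113.7  209.7]
c [   3.3 -123.9  209.7]
gapL [  -7.9 -123.3  176. ]
gapR [   7.7 -123.3  176. ]
gapend [-1.000e-01 -1.048e+02  1.760e+02]
tip [ -11.6 -131.1  176. ]
tip [  11.6 -131.2  176. ]
[525.2  73.6  75. ]
```

Emit:
play_rows(commands="0.002 -0.002 0 0;0.0035 -0.004 0.005 0;0.0035 -0.004 0.01 0;0.0035 -0.004 0.014 0;0.0035 -0.004 0.014 0;0.0035 -0.004 0.014 0")

```text
clock: 19.98
tcp_pos: [631.9, 18.8, 271.4]
tcp_rot: [-0.0, 0.857, 0.516, -0.0]
wrist_force: [-0.4, 0.6, -1.0]
grip_width: 0.18
```

```bash
python3 -c "
from h import *
st=get_state();print(list(st['tcp_pos'].round(1)),list(st['tcp_rot'].round(5)),st['grip_width']*87);a=save('wrist','w13')[:,:,::-1]
cv2.imwrite('pics/c17.png',cv2.resize(a[0:80,215:305],None,fx=7,fy=7,interpolation=3))
go(633.5,15.6,84,62)"
```

```text
[np.float64(631.9), np.float64(18.8), np.float64(271.4)] [np.float64(-0.00029), np.float64(0.85685), np.float64(0.51557), np.float64(-0.00025)] 15.632525816402923
gp [632.   18.9 108.3] yaw 62.07 t 20.03 | shift [-0.0022  0.0029  0.0243] turn 0.07 rows 1.0 j7 0.76 F [ 0.1  0.6 -0.2]
```

View pics/c17.png

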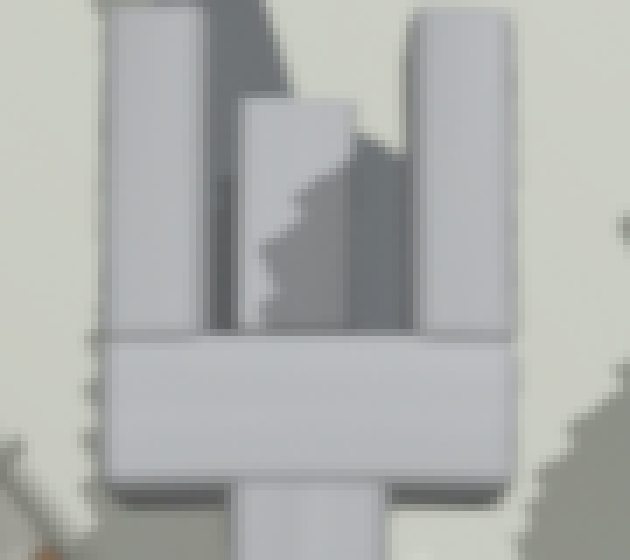

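```bash
python3 -c "
from h import *
f=lambda x,y:(215+x/7-.43,y/7-.43)
for p in [(238,97),(354,97),(296,97)]: print(toolpt(f(*p),196.4))"
```

```text
[  -6.  -130.3  196.4]
[   3.7 -130.3  196.4]
[  -1.2 -130.3  196.4]
```

Emit:
play_rows(commands="-0.001 0 0.003 0;-0.001 0 0.006 0;-0.001 0 0.009 0;-0.001 0 0.012 0;-0.001 0 0.015 0;-0.001 0 0.017 0;-0.001 0 0.017 0")

```text
clock: 20.62
tcp_pos: [631.4, 18.0, 254.3]
tcp_rot: [-0.0, 0.857, 0.516, -0.0]
wrist_force: [0.4, 0.5, -1.1]
grip_width: 0.181
```

```bash
python3 -c "
from h import *
st=get_state();print(list(st['tcp_pos'].round(1)),st['grip_width']*87);a=save('wrist','w14')[:,:,::-1];b=save('side','s14')[:,:,::-1]
cv2.imwrite('pics/c18.png',np.hstack([cv2.resize(a[0:80,215:305],None,fx=4.5,fy=4.5,interpolation=3),cv2.resize(b[195:275,225:315],None,fx=4.25,fy=4.5,interpolation=3)]))
go(633.5,15.6,84,62)"
```

```text
[np.float64(631.4), np.float64(18.0), np.float64(254.3)] 15.772303117865974
gp [631.5  18.1  91.4] yaw 62.08 t 20.72 | shift [-0.0013  0.0029  0.0074] turn 0.08 rows 1.0 j7 0.76 F [-0.2 -0.4 -0.1]
```

View pics/c18.png

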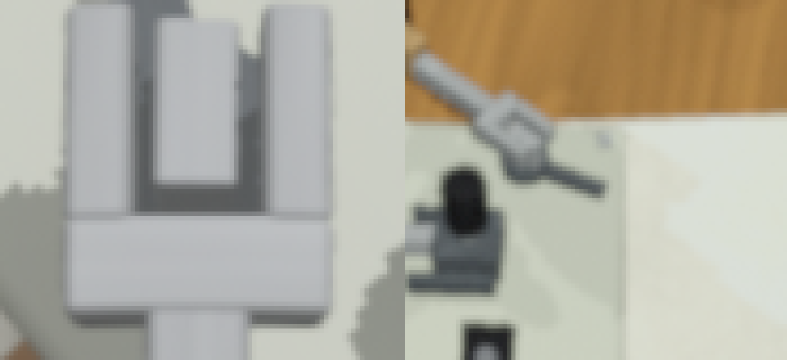

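Emit:
play_rows(commands="0 0 0.003 0;0 0 0.005 0;-0.0104 -0.0005 0.005 5;-0.0208 -0.0018 0.005 10;-0.0309 -0.0041 0.005 15;-0.0409 -0.0072 0.005 20;-0.0409 -0.0072 0.005 20")

```text
clock: 21.3
tcp_pos: [605.2, -16.0, 249.7]
tcp_rot: [0.0, 0.934, 0.356, -0.0]
wrist_force: [0.7, 0.7, -1.5]
grip_width: 0.185
```

```bash
python3 -c "
from h import *
st=get_state();print(list(st['tcp_pos'].round(1)),st['wrist_torque'],st['grip_width']*87);a=save('wrist','w15')[:,:,::-1];b=save('side','s15')[:,:,::-1]
cv2.imwrite('pics/c19.png',np.hstack([cv2.resize(a[0:80,215:305],None,fx=4.5,fy=4.5,interpolation=3),cv2.resize(b[195:275,225:315],None,fx=4.25,fy=4.5,interpolation=3)]))
go(633.5,15.6,84,62)"
```

```text
[np.float64(605.2), np.float64(-16.0), np.float64(249.7)] [ 0.11753354 -0.52316798 -0.15010495] 16.06736119260416
gp [606.3 -14.7  86.5] yaw 42.24 t 21.4 | shift [ 0.0405 -0.0042  0.0026] turn -19.76 rows 3.0 j7 0.49 F [ 0.3 -1.6 -1.7]
```

View pics/c19.png

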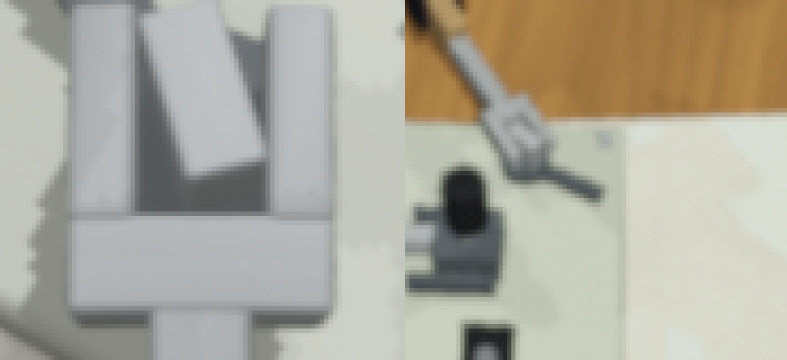

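Emit:
play_rows(commands="-0.0104 -0.0005 0 5;-0.0208 -0.0018 0 10;-0.0309 -0.0041 0 15;-0.0409 -0.0072 0 20;-0.0505 -0.0112 0 25;-0.0598 -0.016 0 30;-0.0685 -0.0216 0 35;-0.0685 -0.0216 0 35")

```text
clock: 22.07
tcp_pos: [540.0, -44.7, 249.9]
tcp_rot: [0.0, 0.998, 0.061, -0.0]
wrist_force: [0.6, -1.5, -1.1]
grip_width: 0.181
```

```bash
python3 -c "
from h import *
st=get_state();print(list(st['tcp_pos'].round(1)),st['wrist_torque'],st['grip_width']*87);a=save('wrist','w16')[:,:,::-1];b=save('side','s16')[:,:,::-1]
cv2.imwrite('pics/c20.png',np.hstack([cv2.resize(a[0:80,215:305],None,fx=4.5,fy=4.5,interpolation=3),cv2.resize(b[195:275,225:315],None,fx=4.25,fy=4.5,interpolation=3)]))
go(633.5,15.6,84,62);print(np.hypot(st['tcp_pos'][0]-525.3,st['tcp_pos'][1]-73))"
```

```text
[np.float64(540.0), np.float64(-44.7), np.float64(249.9)] [-0.46623502 -0.30001111  0.01212625] 15.705800098110018
gp [541.2 -44.5  86.6] yaw 7.36 t 22.17 | shift [ 0.0992 -0.0478  0.0026] turn -54.64 rows 8.0 j7 -0.0 F [-1.  -2.5 -0.8]
118.63163236779926
```

View pics/c20.png

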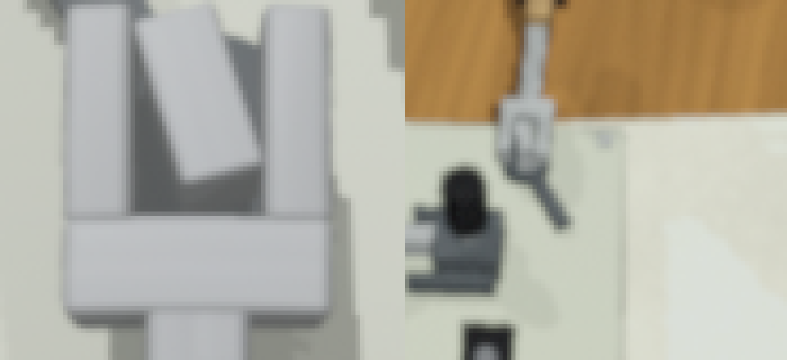

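Emit:
play_rows(commands="-0.0104 -0.0005 0 5;-0.0208 -0.0018 0 10;-0.0309 -0.0041 0 15;-0.0409 -0.0072 0 20;-0.0505 -0.0112 0 25;-0.0598 -0.016 0 30;-0.0651 -0.0195 0 33;-0.0651 -0.0195 0 33")

```text
clock: 22.83
tcp_pos: [473.6, -33.1, 250.0]
tcp_rot: [0.0, 0.975, -0.224, 0.0]
wrist_force: [0.1, -4.7, -1.0]
grip_width: 0.184
```

```bash
python3 -c "
from h import *
st=get_state();print(list(st['tcp_pos'].round(1)),st['wrist_torque'],st['grip_width']*87);a=save('wrist','w17')[:,:,::-1];b=save('side','s17')[:,:,::-1]
cv2.imwrite('pics/c21.png',np.hstack([cv2.resize(a[0:80,215:305],None,fx=4.5,fy=4.5,interpolation=3),cv2.resize(b[195:275,225:315],None,fx=4.25,fy=4.5,interpolation=3)]))
go(633.5,15.6,84,62);print(np.hypot(st['tcp_pos'][0]-525.3,st['tcp_pos'][1]-73))"
```

```text
[np.float64(473.6), np.float64(-33.1), np.float64(250.0)] [-1.21094964  0.04515297  0.05471643] 15.995933027517786
gp [474.2 -33.5  86.5] yaw -25.69 t 22.93 | shift [ 0.1223 -0.1133  0.0025] turn -87.69 rows 13.0 j7 -0.55 F [-0.7 -4.1 -1.5]
117.99754442927414
```

View pics/c21.png

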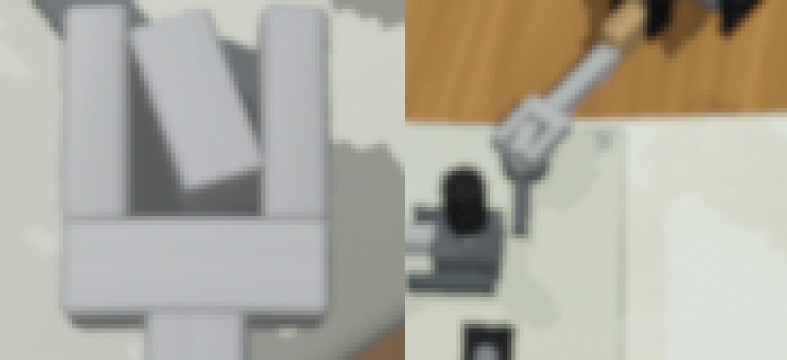

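Emit:
play_rows(commands="-0.006 -0.0002 0 3;-0.0124 -0.0007 0 6;-0.0186 -0.0015 0 9;-0.0186 -0.0015 0 9;-0.0186 -0.0015 0 9")

```text
clock: 23.35
tcp_pos: [458.9, -24.0, 250.5]
tcp_rot: [-0.0, 0.954, -0.298, 0.002]
wrist_force: [4.6, -6.6, -2.0]
grip_width: 0.179
```

```bash
python3 -c "
from h import *
st=get_state();print(list(st['tcp_pos'].round(1)),st['wrist_torque'],st['grip_width']*87);a=save('wrist','w18')[:,:,::-1];b=save('side','s18')[:,:,::-1]
cv2.imwrite('pics/c22.png',np.hstack([cv2.resize(a[0:80,215:305],None,fx=4.5,fy=4.5,interpolation=3),cv2.resize(b[195:275,225:315],None,fx=4.25,fy=4.5,interpolation=3)]))
go(633.5,15.6,84,62);print(np.hypot(st['tcp_pos'][0]-525.3,st['tcp_pos'][1]-73))"
```

```text
[np.float64(458.9), np.float64(-24.0), np.float64(250.5)] [-1.47696749 -0.82689659  0.47179528] 15.582086692784285
gp [459.5 -24.1  87. ] yaw -34.69 t 23.45 | shift [ 0.1205 -0.1316  0.0035] turn -96.69 rows 14.0 j7 -0.71 F [ 3.7 -6.1 -2.6]
117.52095757607452
```

View pics/c22.png

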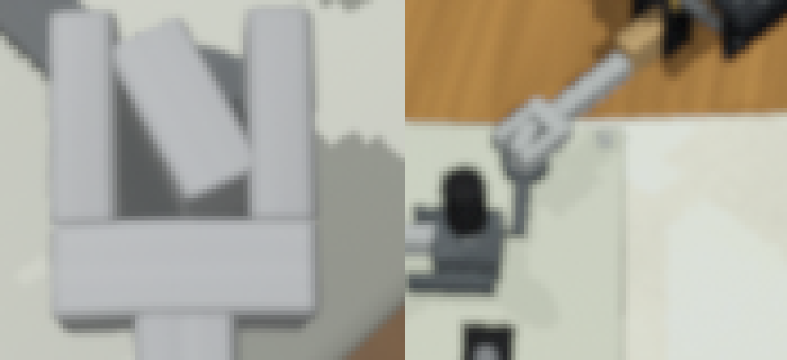

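Lock is at its stop: the head turned about 69° (1.2 rad) from its start, and then lagged the spanner under load. I'll back off, lift, and carry the spanner to the clear spot.

Emit:
play_rows(commands="0.0104 -0.0005 0 -5;0.0208 -0.0018 0 -10;0.036 -0.005 0 -17.5;0.046 -0.009 0 -22.5;0.046 -0.009 0 -22.5")

```text
clock: 23.87
tcp_pos: [502.5, -42.7, 249.9]
tcp_rot: [-0.001, 0.995, -0.105, 0.001]
wrist_force: [-0.8, -0.0, -0.9]
grip_width: 0.184
```

```bash
python3 -c "
from h import *
st=get_state();print(list(st['tcp_pos'].round(1)),st['wrist_torque'],st['wrist_force'],st['grip_width']*87);a=save('wrist','w19')[:,:,::-1];b=save('side','s19')[:,:,::-1]
cv2.imwrite('pics/c23.png',np.hstack([cv2.resize(a[0:80,215:305],None,fx=4.5,fy=4.5,interpolation=3),cv2.resize(b[195:275,225:315],None,fx=4.25,fy=4.5,interpolation=3)]))
go(633.5,15.6,84,62)"
```

```text
[np.float64(502.5), np.float64(-42.7), np.float64(249.9)] [-0.10375282  0.09578471  0.02343953] [-7.88587118e-01 -7.11441806e-04 -8.66030608e-01] 16.01279410571985
gp [500.7 -41.9  86.1] yaw -12.46 t 23.97 | shift [ 0.1173 -0.0848  0.0021] turn -74.46 rows 11.0 j7 -0.32 F [-0.1 -0.6 -0.7]
```

View pics/c23.png

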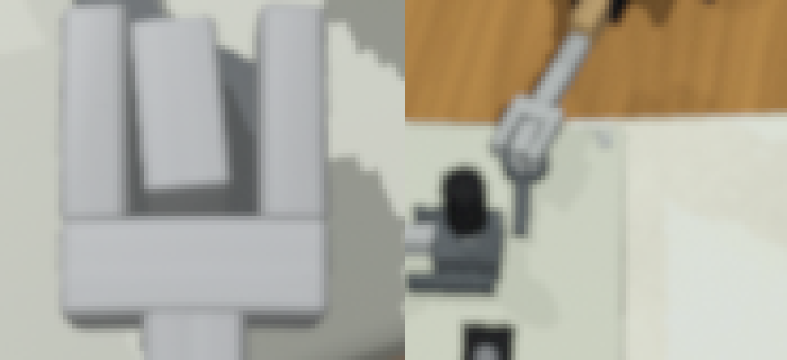

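Emit:
play_rows(commands="-0.0015 0 0 0;-0.0015 0 0 0;-0.0015 0 -0.01 0;-0.0015 0 -0.03 0;-0.0015 0 -0.055 0;-0.0015 0 -0.08 0;-0.0015 0 -0.09 0;-0.0015 0 -0.09 0")

```text
clock: 24.63
tcp_pos: [499.5, -42.2, 342.9]
tcp_rot: [0.0, 0.994, -0.108, 0.003]
wrist_force: [-0.6, -0.2, -2.0]
grip_width: 0.183
```

```bash
python3 -c "
from h import *
st=get_state();a=save('wrist','w20')[:,:,::-1];b=save('side','s20')[:,:,::-1]
cv2.imwrite('pics/c24.png',np.hstack([cv2.resize(a[0:80,215:305],None,fx=4.5,fy=4.5,interpolation=3),cv2.resize(b[195:275,225:315],None,fx=4.25,fy=4.5,interpolation=3)]))
go(517,-373,170,80); print([onz('top',p,z) for p,z in[((320,228),15),((318,178),32),((308,116),65)]])"
```

```text
gp [498.7 -42.4 176. ] yaw -12.44 t 24.73 | shift [0.0891 0.3189 0.006 ] turn -92.44 rows 13.0 j7 -0.27 F [-0.5 -0.3 -2.2]
[array([ 444.4, -164.7,   15. ]), array([ 575.4, -159.5,   32. ]), array([ 735.1, -131.3,   65. ])]
```

View pics/c24.png

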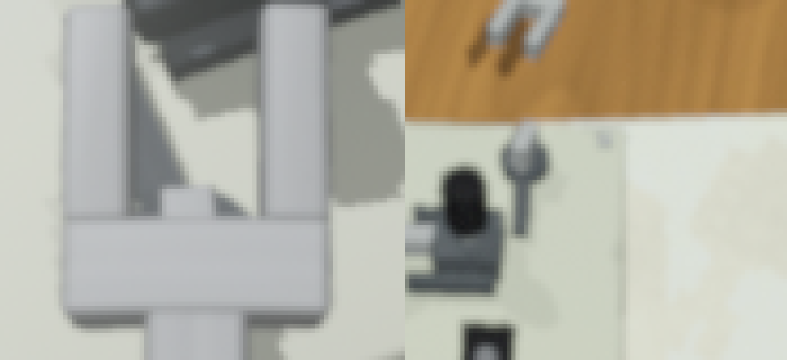

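Emit:
play_rows(commands="0.003 0.015 0 -3;0.01 0.045 0 -9;0.02 0.08 0 -16;0.03 0.115 0 -23;0.04 0.15 0 -30;0.05 0.185 0 -37;0.06 0.22 0 -44;0.07 0.255 0 -51")

```text
clock: 25.4
tcp_pos: [511.9, -308.2, 337.7]
tcp_rot: [-0.001, 0.943, 0.333, -0.001]
wrist_force: [0.6, 0.6, -1.3]
grip_width: 0.181
```

```bash
python3 -c "
from h import *
go(517,-373,100,80)"
```

```text
gp [ 511.5 -307.9  174.2] yaw 38.93 t 25.4 | shift [-0.0366  0.0543  0.074 ] turn -41.07 rows 6.0 j7 1.06 F [ 0.6  0.6 -1.3]
```

Emit:
play_rows(commands="-0.01 0.015 0 -7;-0.02 0.03 0.01 -14;-0.03 0.045 0.025 -21;-0.037 0.054 0.045 -28;-0.037 0.054 0.06 -35;-0.037 0.054 0.07 -41;-0.037 0.054 0.074 -41;-0.037 0.054 0.074 -41")

```text
clock: 26.07
tcp_pos: [516.6, -371.3, 263.1]
tcp_rot: [-0.002, 0.769, 0.639, -0.0]
wrist_force: [0.6, 0.3, -1.1]
grip_width: 0.183
```

```bash
python3 -c "
from h import *
go(517,-373,25.5,80);save('side','s21')
b=cv2.imread('pics/s21.png');cv2.imwrite('pics/c25.png',cv2.resize(b[90:220,220:380],None,fx=4.5,fy=4.5,interpolation=3))"
```

```text
gp [ 516.1 -370.8   99.6] yaw 79.39 t 26.07 | shift [-0.0022  0.0016  0.0741] turn -0.61 rows 2.0 j7 1.8 F [ 0.6  0.3 -1.1]
```

View pics/c25.png

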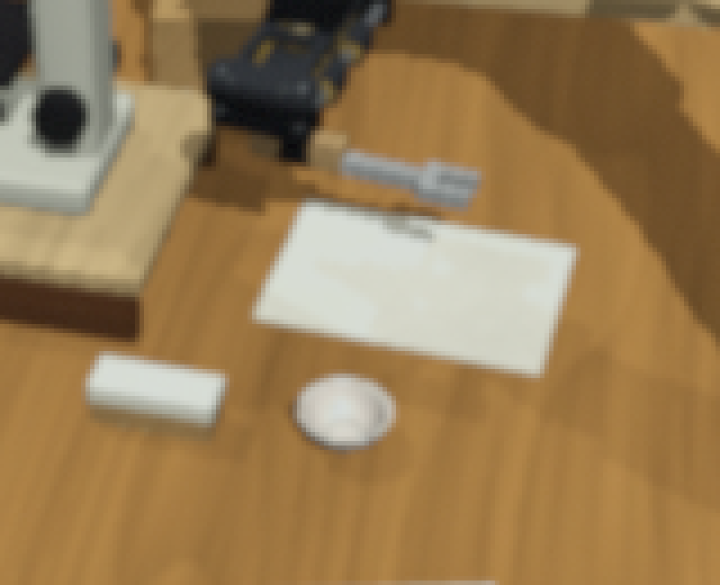

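Emit:
play_rows(commands="-0.001 0 0.02 0;-0.001 0 0.04 0;-0.001 0 0.055 0;-0.001 0 0.065 0;-0.001 0 0.069 0;-0.001 0 0.072 0;-0.001 0 0.074 0;-0.001 0 0.074 0")

```text
clock: 26.78
tcp_pos: [517.3, -372.9, 192.4]
tcp_rot: [0.0, 0.769, 0.64, 0.0]
wrist_force: [0.1, 0.3, -1.3]
grip_width: 0.181
```

```bash
python3 -c "
from h import *
go(517,-373,24.6,80)"
```

```text
gp [ 517.5 -372.9   28.9] yaw 79.55 t 26.78 | shift [-0.0002 -0.0005  0.0043] turn -0.45 rows 1.0 j7 1.78 F [ 0.1  0.3 -1.3]
```

Emit:
play_rows(commands="0 0 0.001 0;0 0 0.002 0;0 0 0.003 0;0 0 0.004 0;0 0 0.0045 0;0 0 0.0045 0")

```text
clock: 27.28
tcp_pos: [517.2, -372.8, 188.1]
tcp_rot: [0.0, 0.768, 0.64, 0.0]
wrist_force: [-2.5, 0.5, 4.8]
grip_width: 0.182
```

Touchdown felt, about 5 N. I'll release and rise.

Emit:
play_rows(commands="0 0 0 0;0 0 0 0;0 0 0 0;0 0 0 0;0 0 0 0;0 0 -0.02 0;0 0 -0.06 0;0 0 -0.1 0", jaw=0.06)

```text
clock: 27.95
tcp_pos: [516.5, -372.5, 287.0]
tcp_rot: [-0.002, 0.768, 0.64, -0.0]
wrist_force: [1.7, -0.3, 0.0]
grip_width: 0.659
```

Emit:
play_rows(commands="0 -0.02 -0.05 0;0 -0.04 -0.09 0;0 -0.05 -0.1 0;0 -0.05 -0.1 0;0 -0.05 -0.1 0")

```text
clock: 28.37
tcp_pos: [467.5, -364.0, 389.2]
tcp_rot: [0.002, 0.769, 0.64, 0.0]
wrist_force: [1.1, -0.2, -1.2]
grip_width: 0.687
```

```bash
python3 -c "
from h import *
go(517,-373,24.6,80);b=save('side','s22')[:,:,::-1];t=save('top','t22')[:,:,::-1]
cv2.imwrite('pics/c26.png',np.hstack([cv2.resize(b[90:310,110:360],None,fx=1.6,fy=1.6,interpolation=3),cv2.resize(t[75:295,130:380],None,fx=1.6,fy=1.6)]))
cv2.imwrite('pics/c27.png',cv2.resize(b[200:300,165:300],None,fx=5,fy=5,interpolation=3))"
```

```text
gp [ 467.9 -364.4  225.7] yaw 79.52 t 28.37 | shift [0.0009 0.0493 0.2013] turn -0.48 rows 5.0 j7 1.88 F [ 1.1 -0.2 -1.2]
```

View pics/c26.png

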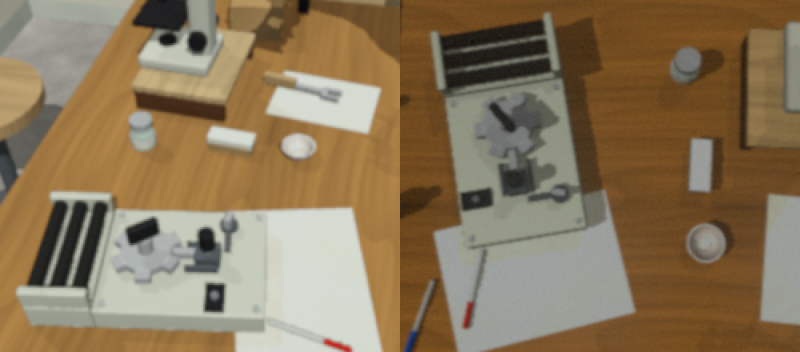

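View pics/c27.png

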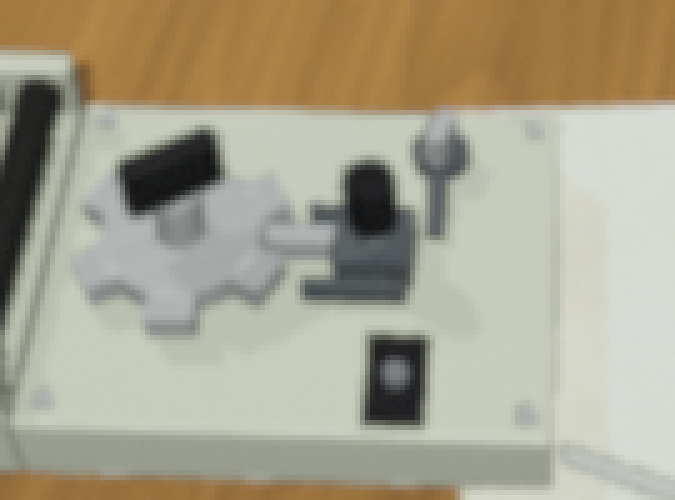

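View pics/t22.png

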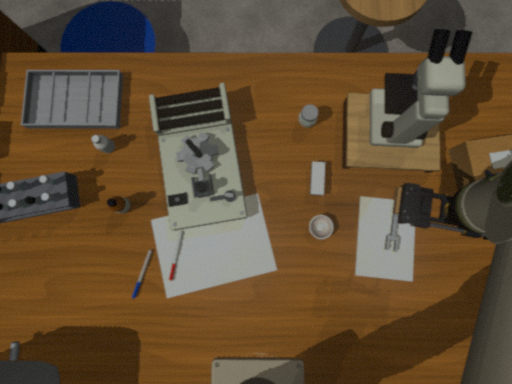

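```bash
python3 -c "
from h import *
print(get_state()['clock'],sign_off())"
```

```text
the job is handed in; nothing more can be done
28.4667 None
```

The mixer is in gear and locked, and the spanner is lying flat on the bench. I handed the job in at 28.5 s of the 72 s allowed, and no verdict was reported.

**What I did**
- **Gear:** I pushed the knob until the force rose with no further travel, then turned the spindle about 20° by its wing. Rocking it gave 0.84 N m at the gap's flank, and the side camera shows the tooth between two spindle teeth.
- **Spanner:** I drew it out by its neck, laid it down and let go, then took it by the handle and fitted the fork over the lock head. I turned the lock until the head stopped following.
- **Lay-down:** I put the spanner back at the earlier spot, with its handle about 80 mm in front of the riser's front edge.

**Last checks**
- **Lock:** The head turned about 69° (1.20 rad) from its start, which agrees with the cam finger's swing in the top view. The camera reads the angle to only a few degrees. At the stop, the spanner turned 9° more and the cam finger did not move.
- **Bench:** The knob is home and the tooth is meshed. The bottles, jar, box, dish and pens look unmoved in the top view.
- **Spanner:** It is flat and released. The gripper is open and about 200 mm above it.

**Went wrong or disagreed**
- **Microscope:** On the way to the spanner, the wrist force briefly read about 18 N with the gripper body beside the microscope. It was probably a light touch. The reading was back to zero 0.1 s later and I backed away.
- **Wrist camera:** It reads lengths about 2–3 % short. I allowed for this when fitting the fork.

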